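# Snap the drive boards onto their carrier

### The arm

A 6-joint arm with a two-finger parallel gripper is mounted at the origin on a cart in front of the work surface, level with it; the furniture and walls round the work are solid. World frame = base frame: x ahead of the robot, y to its left, z up, the work surface at z = 0. Lengths are in m, angles in rad, forces in N, time in s.
With the tool pointing down it reaches from about 0.35 to 0.775 m from the base axis. Payload 5.5 kg.
Tool frame: the origin (TCP) lies between the finger pads; the fingertips stand 11 mm ahead of it and the grasp point (between the pads) lies 8 mm behind it (tips_ahead is the distance from the TCP to the fingertips, in m); z points along the fingers, y is the line along which they close (so a half turn about z gives the same grasp; the last joint's range is limited). The gripper opens to 85 mm and grips with 20 to 120 N. Pads are 22 mm wide; open, the fingers measure 114 mm over their backs; the gripper's body (76 mm by 85 mm) begins 54 mm behind the grasp point. The pads swing forward as they close: fully open they stand 13 mm farther back than shut.
Start: joints at [1.078, 0.313, 0.046, 1.304, 0, 1.431], TCP at [0.199, 0.54, 0.242] pointing down, gripper open.
Joint ranges: [-2.76, 2.76], [-0.86, 1.69], [-1.03, 1.26], [-2.2, 2.34], [-1.47, 1.5], [-3.14, 3.14]. Speed limits (rad/s): [2.57, 2.57, 3.14, 3.14, 3.14, 3.14].

### API

Orientations are given as a unit quaternion [w, x, y, z].
In Python, from workcell import * gives the robot as it stands. The module is installed in compiled form; this text tells all that it offers.
- The arm moves only by the tool jog_arm, never from a script. Its argument "moves" is a list of rows, each an object with "fingers": the closure, from 0 (fully open) to 1 (shut); "slide": the shift along the tool's x, y, z in mm, a list of three; "angular": the turn, a rotation vector about the tool's x, y, z in degrees, a list of three. A call has 1 to 10 rows; each row is the pose to reach, as a shift and turn from the pose commanded when the call began, along the tool's axes at that moment; what a row does not reach only later rows make up. A row lasts 1/12 s, in which the tool goes at most 41.7 mm and 7.16 degrees, less where a joint would pass 70% of its speed; a pose out of reach is approached as far as the arm can. A call with a gripper value outside its range is refused whole. The fingers move at their own pace and stop on an object; "squeeze" is the grip in N (left out, the last holds). Time passes only in rows, so rows that repeat a pose let the fingers close. It gives the time, the measured TCP pose, the force, the opening and the grip force at its end, in the units of the state.
- get_state(): the state, without advancing time (a new reading comes with each control period).
- read_camera(name): name is "scene" or "top"; returns a dict with "color" (420x560x3 uint8, red, green, blue), "fovy" (degrees; the focal length in pixels is half the picture's height over the tangent of half this angle, whatever the lens; pixels are square), "cx", "cy" (the principal point, pixels), "world_from_camera" (4x4, takes a point from camera to world coordinates). Camera axes: x right, y down, z forward; pixel columns grow to the right and rows downward; lengths in m; the calibration is good to about 2 mm. A picture is of the moment at which its call begins. There is no depth.
- hand_in(): hands the job in; it is judged then, once.
Trained networks look in a picture, given as the dict that the camera call returned (one of the last four; its "shot" number tells which), for a name from the list of things; names that differ only in an ending like _2 or _b are one class to them, and where a whole thing is asked for, a point or a joint stands for the part that bears it (a point fixed in the world has none). Each returns a list of dicts, best first, with "p" (0 to 1); they miss things now and then, are a little off and sometimes report something else, mostly with a low value. They report only what shows in the picture. A call takes as long as a camera call.
- look_for(target, picture): "point" ([column, row] in pixels, amid what is visible of it).
- tip_of(target, picture): "point" ([column, row] in pixels: a listed point, or the origin of a listed thing).
The state is a dict: "clock": time; "joint_pos": joint angles; "qvel": joint speeds; "tau": joint torques, N m; "tcp_pos": TCP position; "orientation": TCP orientation; "wrist_force": force on the tool from outside, world axes, zero at the start; "ft_torque": the same for the moment, N m; "finger_gap": finger opening in m; "grip_force": force on a finger pad.
Only numpy, scipy, OpenCV 4.12 (cv2) and the standard library are available. Lean on these libraries where they do the work, as an engineer would, in place of code of your own. Each camera call takes 0.05 s, during which the arm holds its last target. There are 200 camera calls.

### The job

Mount every loose circuit board on the carrier plate, one board to a bay: turn the bay's shaft so that its flats line up with the slot in the board, lower the board over the shaft and the four standoffs, and press it down beside each standoff until all four barbs have clicked through and the board is fully home. Also press each board's terminal plug, which stands proud, down until it is fully seated. Any board may go in any bay.

Things in the scene. Friction and masses are not known exactly. Their poses are not given: they have to be found in the camera images.
- board_a_sink (a point): Centre of the finned aluminium heat sink (30 x 24 x 22 mm in x, y, z) on a loose green circuit board, 112 x 72 x 3.2 mm, 0.14 kg; the boards are alike. x along the board's length, z out of its component side. Board's underside 14.2 mm below this point, board's middle at x = +12 mm. Take the heat sink across its 24 mm (closing along y).
- board_b_sink (a point): The same point of a board like board_a. Every board, measured from this point: four 9 mm square holes at x = +60 and -36, y = +28 and -28 mm; an upright slot, 12 x 19 mm (x, y), at x = +34, y = 0, which goes over a bay's shaft; a plug at x = +60 (see plug_a).
- board_c_sink (a point): The same point of a board like board_a. Every board, measured from this point: round copper pads to press on, 12 mm wide, at x = +42 and -18, y = +28 and -28 mm: each 18 mm from a hole, towards the middle of the board. Their tops are 11 mm below this point.
- bay_0 (a point): Where the heat sink's centre is when a board is home in this bay, axes as the board's. First of three alike bays, 88 mm apart along y, on an aluminium carrier plate, 160 x 272 x 10 mm, fixed on the bench. Each bay has four white standoffs under the board's holes (x = +60, -36; y = +28, -28 mm) and an upright steel shaft at x = +34, y = 0.
- bay_1 (a point): The same for the middle bay. Every standoff is 15 mm wide and 16 mm high; its top, 14.2 mm below this point, carries the board. On it stands a 5.4 mm pin, 15.5 mm high, pointed (tip 1.3 mm above this point), with one sprung barb. The shaft's tip is 16 mm above this point.
- bay_2 (a point): The same for the third bay. A board just laid on a bay rests on the barbs 8 to 11 mm above its seat; pressed beside each pin with some 5 to 15 N it goes down until the barb springs out over it, and then has about 1 mm of play. Pressed at one corner, the others may rise a little.
- shaft_0 (a joint): Angle of bay_0's shaft, rad, counter-clockwise from above; it turns with slight friction and stays as left. Its upper 35 mm are a tongue with two flats, 8 x 14 mm in section, chamfered at the tip. At 0 or at pi its 14 mm run along the bay's y and it passes a board's slot (within about 0.15 rad). Range -0.4 to 3.55.
- barb_0_0 (a joint): Barb of the standoff at x = -36, y = -28 mm of bay_0: rad it is squeezed in. 0 when sprung out (both before a board is pressed on and after the click), up to 0.5 while the board's hole is pushed past it.
- barb_0_1 (a joint): Barb of the standoff at x = -36, y = +28 mm of bay_0: rad it is squeezed in. 0 when sprung out (both before a board is pressed on and after the click), up to 0.5 while the board's hole is pushed past it.
- barb_0_2 (a joint): Barb of the standoff at x = +60, y = -28 mm of bay_0: rad it is squeezed in. 0 when sprung out (both before a board is pressed on and after the click), up to 0.5 while the board's hole is pushed past it.
- barb_0_3 (a joint): Barb of the standoff at x = +60, y = +28 mm of bay_0: rad it is squeezed in. 0 when sprung out (both before a board is pressed on and after the click), up to 0.5 while the board's hole is pushed past it.
- shaft_1 (a joint): Angle of bay_1's shaft, rad, counter-clockwise from above; it turns with slight friction and stays as left. Its upper 35 mm are a tongue with two flats, 8 x 14 mm in section, chamfered at the tip. At 0 or at pi its 14 mm run along the bay's y and it passes a board's slot (within about 0.15 rad). Range -0.4 to 3.55.
- barb_1_0 (a joint): Barb of the standoff at x = -36, y = -28 mm of bay_1: rad it is squeezed in. 0 when sprung out (both before a board is pressed on and after the click), up to 0.5 while the board's hole is pushed past it.
- barb_1_1 (a joint): Barb of the standoff at x = -36, y = +28 mm of bay_1: rad it is squeezed in. 0 when sprung out (both before a board is pressed on and after the click), up to 0.5 while the board's hole is pushed past it.
- barb_1_2 (a joint): Barb of the standoff at x = +60, y = -28 mm of bay_1: rad it is squeezed in. 0 when sprung out (both before a board is pressed on and after the click), up to 0.5 while the board's hole is pushed past it.
- barb_1_3 (a joint): Barb of the standoff at x = +60, y = +28 mm of bay_1: rad it is squeezed in. 0 when sprung out (both before a board is pressed on and after the click), up to 0.5 while the board's hole is pushed past it.
- shaft_2 (a joint): Angle of bay_2's shaft, rad, counter-clockwise from above; it turns with slight friction and stays as left. Its upper 35 mm are a tongue with two flats, 8 x 14 mm in section, chamfered at the tip. At 0 or at pi its 14 mm run along the bay's y and it passes a board's slot (within about 0.15 rad). Range -0.4 to 3.55.
- barb_2_0 (a joint): Barb of the standoff at x = -36, y = -28 mm of bay_2: rad it is squeezed in. 0 when sprung out (both before a board is pressed on and after the click), up to 0.5 while the board's hole is pushed past it.
- barb_2_1 (a joint): Barb of the standoff at x = -36, y = +28 mm of bay_2: rad it is squeezed in. 0 when sprung out (both before a board is pressed on and after the click), up to 0.5 while the board's hole is pushed past it.
- barb_2_2 (a joint): Barb of the standoff at x = +60, y = -28 mm of bay_2: rad it is squeezed in. 0 when sprung out (both before a board is pressed on and after the click), up to 0.5 while the board's hole is pushed past it.
- barb_2_3 (a joint): Barb of the standoff at x = +60, y = +28 mm of bay_2: rad it is squeezed in. 0 when sprung out (both before a board is pressed on and after the click), up to 0.5 while the board's hole is pushed past it.
- plug_a (a joint): How far (m) the grey terminal plug of board_a is pressed into its header: 0 as found, standing 5 mm proud; 0.005 fully seated. Slides down with about 4 N of friction and stays. Block 10 x 30 mm (x, y), centred at x = +60, y = 0 mm from the heat sink's centre; its top is 8 mm above that point as found, 3 mm above it when seated.
- plug_b (a joint): How far (m) the grey terminal plug of board_b is pressed into its header: 0 as found, standing 5 mm proud; 0.005 fully seated. Slides down with about 4 N of friction and stays. Block 10 x 30 mm (x, y), centred at x = +60, y = 0 mm from the heat sink's centre; its top is 8 mm above that point as found, 3 mm above it when seated.
- plug_c (a joint): How far (m) the grey terminal plug of board_c is pressed into its header: 0 as found, standing 5 mm proud; 0.005 fully seated. Slides down with about 4 N of friction and stays. Block 10 x 30 mm (x, y), centred at x = +60, y = 0 mm from the heat sink's centre; its top is 8 mm above that point as found, 3 mm above it when seated.

How it is judged:
At the end, for the whole second after the job is handed in: Every board present is in a bay: heat sink's centre within 5 mm (horizontally) of the bay's point and at most 2 mm above it, level within 0.05 rad, all four barbs of that bay sprung out (squeezed less than 0.1 rad), its plug pressed in by more than 3.5 of its 5 mm (((horizontal distance between board_a_sink and bay_0 below 0.005 m and z of board_a_sink in the frame of bay_0 between -0.004 and 0.002 m and value of joint each of barb_0_0, barb_0_1, barb_0_2, barb_0_3 below 0.1 rad) or (horizontal distance between board_a_sink and bay_1 below 0.005 m and z of board_a_sink in the frame of bay_1 between -0.004 and 0.002 m and value of joint each of barb_1_0, barb_1_1, barb_1_2, barb_1_3 below 0.1 rad) or (horizontal distance between board_a_sink and bay_2 below 0.005 m and z of board_a_sink in the frame of bay_2 between -0.004 and 0.002 m and value of joint each of barb_2_0, barb_2_1, barb_2_2, barb_2_3 below 0.1 rad)) and angle between each of board_a_sink, board_b_sink, board_c_sink's own z axis and vertical below 0.05 rad and value of joint each of plug_a, plug_b, plug_c above 0.0035 m and ((horizontal distance between board_b_sink and bay_0 below 0.005 m and z of board_b_sink in the frame of bay_0 between -0.004 and 0.002 m and value of joint each of barb_0_0, barb_0_1, barb_0_2, barb_0_3 below 0.1 rad) or (horizontal distance between board_b_sink and bay_1 below 0.005 m and z of board_b_sink in the frame of bay_1 between -0.004 and 0.002 m and value of joint each of barb_1_0, barb_1_1, barb_1_2, barb_1_3 below 0.1 rad) or (horizontal distance between board_b_sink and bay_2 below 0.005 m and z of board_b_sink in the frame of bay_2 between -0.004 and 0.002 m and value of joint each of barb_2_0, barb_2_1, barb_2_2, barb_2_3 below 0.1 rad)) and ((horizontal distance between board_c_sink and bay_0 below 0.005 m and z of board_c_sink in the frame of bay_0 between -0.004 and 0.002 m and value of joint each of barb_0_0, barb_0_1, barb_0_2, barb_0_3 below 0.1 rad) or (horizontal distance between board_c_sink and bay_1 below 0.005 m and z of board_c_sink in the frame of bay_1 between -0.004 and 0.002 m and value of joint each of barb_1_0, barb_1_1, barb_1_2, barb_1_3 below 0.1 rad) or (horizontal distance between board_c_sink and bay_2 below 0.005 m and z of board_c_sink in the frame of bay_2 between -0.004 and 0.002 m and value of joint each of barb_2_0, barb_2_1, barb_2_2, barb_2_3 below 0.1 rad))); the robot touches nothing.
Of board_a, board_b, board_c only 2 to 3 are there at a start; the rules pass over those that are not, and their reading is None.
At some moment in a run one of board_a, board_b, board_c may be knocked a few centimetres aside while the robot is not near it.
Once in a run the grip may slacken for a moment while it holds something.
It also fails if it takes over 210 s, if anything falls off the work surface, if the arm or the gripper's body presses on something with over 40 N, if the wrist force passes 120 N, or if a joint passes its speed limit or range.

## Working session

There is one attempt and no reset: what is moved stays moved. The work goes in short steps, Python scripts to look and compute and a tool call to move; the robot and the scene stay as the last step left them, time stands still between calls to the robot, and variables do not carry over. Pictures are saved under pics/ and viewed, at most 14 in all, crops included, and the job is handed in when it is done.

Besides the shell and the picture viewer there is one more tool, called after "Call:" in YAML: its name, and indented under it one key for each argument. jog_arm: Moves the arm, as the interface text tells. Its arguments: {"type":"object","properties":{"moves":{"type":"array","items":{"type":"object","properties":{"fingers":{"type":"number"},"slide":{"type":"array","items":{"type":"number"}},"angular":{"type":"array","items":{"type":"number"}}}}},"squeeze":{"type":"number"}},"required":["moves"]}

```bash
mkdir -p pics; cat > h.py <<'E'
from workcell import *
import numpy as np, cv2
def ray(pic,pt):
    h,w=pic["color"].shape[:2]; f=h/2/np.tan(np.radians(pic["fovy"])/2)
    T=np.array(pic["world_from_camera"]); d=T[:3,:3]@np.array([(pt[0]-pic["cx"])/f,(pt[1]-pic["cy"])/f,1]); return T[:3,3],d
def onz(pic,pt,z):
    o,d=ray(pic,pt); return o+d*(z-o[2])/d[2]
def proj(pic,P):
    h,w=pic["color"].shape[:2]; f=h/2/np.tan(np.radians(pic["fovy"])/2)
    T=np.array(pic["world_from_camera"]); c=T[:3,:3].T@(np.asarray(P)-T[:3,3]); return np.array([pic["cx"]+f*c[0]/c[2],pic["cy"]+f*c[1]/c[2]])
def save(pic,n,crop=None,k=1):
    im=pic["color"][:,:,::-1]
    if crop: im=im[crop[1]:crop[3],crop[0]:crop[2]]
    cv2.imwrite("pics/"+n,cv2.resize(im,None,fx=k,fy=k,interpolation=cv2.INTER_CUBIC))
E
python3 - <<'E'
from h import *
np.set_printoptions(precision=4,suppress=True)
s=get_state(); print(s)
for n in ("top","scene"):
    p=read_camera(n); save(p,n+"0.png"); print(n,p["fovy"],p["cx"],p["cy"],np.array(p["world_from_camera"]))
    for t in ("board_a_sink","bay_0","plug_a","shaft_0"):
        for r in tip_of(t,p): print(t,np.round(r["point"],1),round(r["p"],2), onz(p,r["point"],{"b":0.0142,"p":.02,"s":.03}[t[0]] if t!="bay_0" else .0402))
E
```

```text
{'clock': 0.0, 'joint_pos': array([ 1.0784,  0.314 ,  0.045 ,  1.3036, -0.    ,  1.4312]), 'qvel': array([-0.0009, -0.0014,  0.0009, -0.0005, -0.0004,  0.0003]), 'tau': array([  0.0016, -48.0626,  29.8535,   0.0195,  -0.0001,  -0.    ]), 'tcp_pos': array([0.1985, 0.5391, 0.2414]), 'orientation': array([-0.0003,  0.1755,  0.9845, -0.0009]), 'wrist_force': array([-0.4635,  0.2957, -0.0585]), 'ft_torque': array([-0.0301, -0.0349,  0.0118]), 'grip_force': 0.0, 'finger_gap': 0.08566052245962966}
top 45.76174873873866 274.33398129309825 210.3705048550395 [[-0.0129 -0.9882  0.1527  0.3374]
 [-0.9999  0.0135  0.0029  0.1248]
 [-0.0049 -0.1526 -0.9883  1.0419]
 [ 0.      0.      0.      1.    ]]
board_a_sink [221.8 176.5] 0.76 [0.5701 0.2379 0.0142]
bay_0 [350.9 194.3] 0.88 [ 0.5233 -0.0293  0.0402]
bay_0 [304.7 192.7] 0.73 [0.5279 0.0651 0.0402]
bay_0 [390.8 196.9] 0.7 [ 0.5167 -0.1106  0.0402]Traceback (most recent call last):
  File "<stdin>", line 7, in <module>
ValueError: it knows: bay, board_a_sink, board_b_sink, board_c_sink
```

```bash
python3 - <<'E'
from h import *
np.set_printoptions(precision=4,suppress=True)
for n in ("top","scene"):
    p=read_camera(n); save(p,n+"0.png")
    if n=="scene": print(n,p["fovy"],p["cx"],p["cy"],np.array(p["world_from_camera"]))
    for t in ("board_a_sink","board_b_sink","board_c_sink","bay_0"):
        for r in tip_of(t,p): print(n,t,np.round(r["point"],1),round(r["p"],2), onz(p,r["point"],.0142 if t!="bay_0" else .0402))
    for t in ("plug_a","shaft_0"):
        try:
          for r in look_for(t,p): print(n,t,np.round(r["point"],1),round(r["p"],2), onz(p,r["point"],.02 if t!="shaft_0" else .05))
        except Exception as e: print(e)
E
```

```text
top board_a_sink [223.1 176.9] 0.72 [0.5692 0.2351 0.0142]
top board_b_sink [205.8 252.7] 0.93 [0.4097 0.2704 0.0142]
top board_b_sink [147.1 199.7] 0.72 [0.5225 0.3946 0.0142]
top board_c_sink [144.9 200.6] 0.95 [0.5206 0.3992 0.0142]
top bay_0 [352.6 194.5] 0.92 [ 0.5228 -0.0328  0.0402]
top bay_0 [302.2 193.8] 0.78 [0.5257 0.0703 0.0402]
top bay_0 [392.3 195.3] 0.7 [ 0.52   -0.1138  0.0402]
top plug_a [230.3 204.1] 0.66 [0.5097 0.2193 0.02  ]
top plug_a [213.6 226.9] 0.52 [0.4624 0.2539 0.02  ]
top shaft_0 [392.6 182.1] 0.4 [ 0.5455 -0.1134  0.05  ]
top shaft_0 [224.1 184.9] 0.27 [0.5445 0.2292 0.05  ]
scene 45.34385684886507 277.1704150217468 205.0557588305445 [[ 0.7797 -0.2928  0.5535 -0.1589]
 [-0.6259 -0.3889  0.676  -0.6692]
 [ 0.0174 -0.8735 -0.4865  0.664 ]
 [ 0.      0.      0.      1.    ]]
scene board_a_sink [269.4 207. ] 0.82 [0.5574 0.2378 0.0142]
scene board_b_sink [213.6 221.5] 0.82 [0.4005 0.2634 0.0142]
scene board_c_sink [221.2 186.8] 0.85 [0.5202 0.4118 0.0142]
scene bay_0 [301.9 231.4] 0.78 [0.5178 0.0642 0.0402]
scene bay_0 [331.  248.3] 0.6 [ 0.5229 -0.0279  0.0402]
scene plug_a [208.4 197.6] 0.43 [0.4516 0.3692 0.02  ]
scene plug_a [235.6 217.2] 0.38 [0.4508 0.2396 0.02  ]
scene shaft_0 [341.6 248.8] 0.67 [ 0.5293 -0.0534  0.05  ]
scene shaft_0 [368.8 262.8] 0.59 [ 0.5375 -0.1251  0.05  ]
scene shaft_0 [270.7 211.4] 0.5 [0.5069 0.1685 0.05  ]
scene shaft_0 [315.3 229.7] 0.45 [0.5368 0.0395 0.05  ]
```

View pics/top0.png

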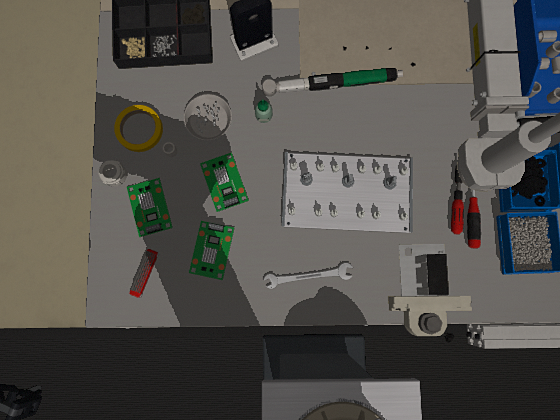

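View pics/scene0.png

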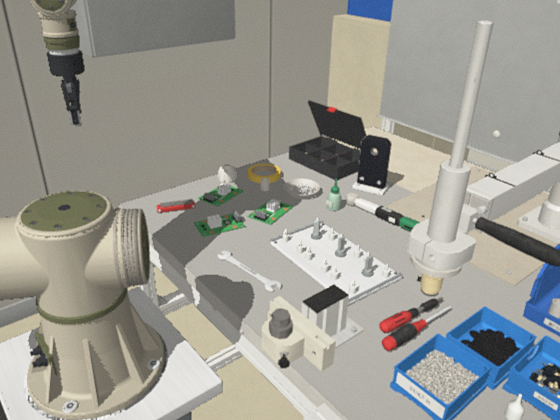

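```bash
cat >> h.py <<'E'
def boards(p,zt=.0032):
    hsv=cv2.cvtColor(p["color"],cv2.COLOR_RGB2HSV)
    m=cv2.inRange(hsv,(50,110,40),(80,255,255)); m=cv2.morphologyEx(m,cv2.MORPH_CLOSE,np.ones((9,9)))
    out=[]
    for c in cv2.findContours(m,cv2.RETR_EXTERNAL,cv2.CHAIN_APPROX_NONE)[0]:
        if cv2.contourArea(c)<500: continue
        w=np.array([onz(p,q,zt)[:2] for q in c[:,0]+0.0],np.float32)*1000
        out.append(cv2.minAreaRect(w))
    return out
E
python3 - <<'E'
from h import *
p=read_camera("top"); save(p,"b.png",(110,140,260,290),4); save(p,"pl.png",(272,140,422,240),5)
for r in boards(p): print(np.round(r[0],1),np.round(r[1],1),round(r[2],1))
g=cv2.cvtColor(p["color"],cv2.COLOR_RGB2GRAY); 
m=np.zeros_like(g); m[140:240,272:425]=(g[140:240,272:425]>185)*255; m=cv2.morphologyEx(m,cv2.MORPH_CLOSE,np.ones((5,5)))
c=max(cv2.findContours(m,cv2.RETR_EXTERNAL,cv2.CHAIN_APPROX_NONE)[0],key=cv2.contourArea)
w=np.array([onz(p,q,.01)[:2] for q in c[:,0]+0.0],np.float32)*1000
r=cv2.minAreaRect(w);print("plate",r); print(cv2.boundingRect(c), g[200,275:300],g[225,340])
E
```

```text
[416.5 260.6] [ 71.9 111.9] 77.5
[509.6 393.1] [112.7  71.6] 15.5
[561.8 234.9] [112.3  71.8] 19.1
[792.9 -74.1] [31.8 99. ] 7.2
plate ((489.50555419921875, 0.7957723140716553), (0.0, 0.0), 0.0)
(335, 213, 1, 1) [111 110 109 109 111 108  47  60  96  89 110 161 158 152  83 157 158 156
 155 155 154 153 153 153 154] 152
```

View pics/b.png

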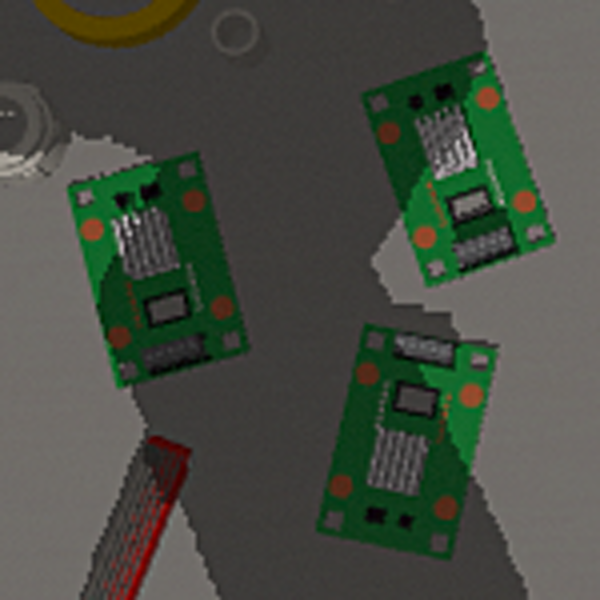

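View pics/pl.png

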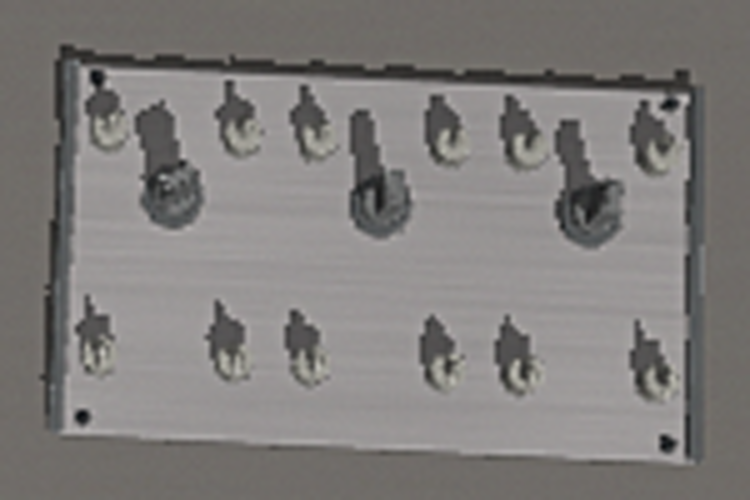

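```bash
python3 - <<'E'
from h import *
np.set_printoptions(precision=1,suppress=True)
p=read_camera("top"); 
g=cv2.cvtColor(p["color"],cv2.COLOR_RGB2GRAY); 
m=np.zeros_like(g); m[140:240,272:425]=(g[140:240,272:425]>138)*255; m=cv2.morphologyEx(m,cv2.MORPH_CLOSE,np.ones((9,9)));m=cv2.morphologyEx(m,cv2.MORPH_OPEN,np.ones((5,5)))
c=max(cv2.findContours(m,cv2.RETR_EXTERNAL,cv2.CHAIN_APPROX_NONE)[0],key=cv2.contourArea)
w=np.array([onz(p,q,.01)[:2] for q in c[:,0]+0.0],np.float32)*1000
r=cv2.minAreaRect(w);print("plate",r)
a=np.radians(r[2]); 
if r[1][0]>r[1][1]: a-=np.pi/2
x=np.array([np.cos(a),np.sin(a)]); y=np.array([-x[1],x[0]]); c0=np.array(r[0])
print("yaw",np.degrees(a))
for k in(-1,0,1):
    b=c0-12*x+88*k*y; print("bay",b,"shaft",b+34*x)
q=read_camera("scene"); ims=[]
for pic in (p,q):
  row=[]
  for k in (1,0,-1):
    s=c0+22*x+88*k*y; u,v=proj(pic,[s[0]/1000,s[1]/1000,.05]).astype(int)
    row.append(cv2.resize(pic["color"][v-14:v+15,u-14:u+15,::-1],(260,260),interpolation=cv2.INTER_CUBIC))
  ims.append(np.hstack(row))
cv2.imwrite("pics/sh.png",np.vstack(ims))
E
```

```text
plate ((533.8108520507812, -26.50506591796875), (259.138916015625, 157.79832458496094), 86.49974060058594)
yaw -3.5002593994140616
bay [ 516.5 -113.6] shaft [ 550.4 -115.7]
bay [521.8 -25.8] shaft [555.8 -27.8]
bay [527.2  62.1] shaft [561.1  60. ]
```

View pics/sh.png

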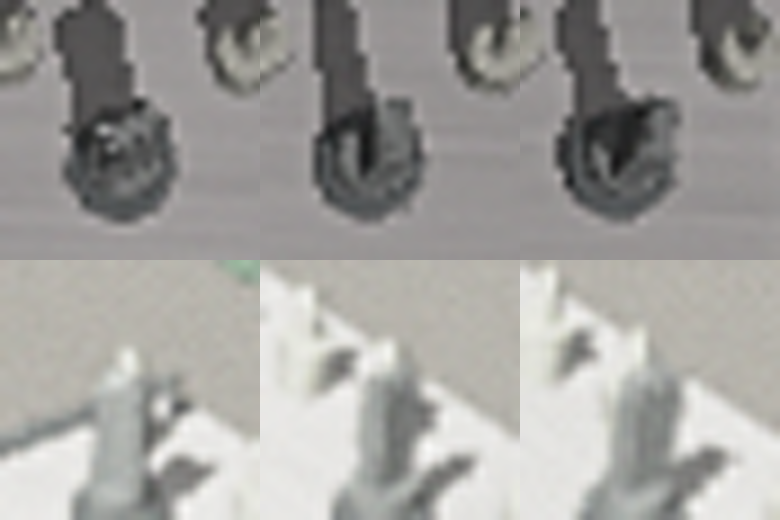

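```bash
cat >> h.py <<'E'
from scipy.spatial.transform import Rotation as R
def Rt(psi): return R.from_matrix(np.array([[np.cos(psi),np.sin(psi),0],[np.sin(psi),-np.cos(psi),0],[0,0,-1]]))
def plan(*wps):
    """wps: (x,y,z mm, psi deg) ; prints slide/angular for each leg, from measured pose"""
    s=get_state(); q=s["orientation"]; r=R.from_quat([q[1],q[2],q[3],q[0]]); c=np.array(s["tcp_pos"])*1000
    m=r.as_matrix(); print("t %.1f"%s["clock"],"at",np.round(c,1),"psi %.1f"%np.degrees(np.arctan2(m[1,0],m[0,0])),"j6 %.0f"%np.degrees(s["joint_pos"][5]),"gap %.1f"%(s["finger_gap"]*1000),"F",np.round(s["wrist_force"],1))
    for w in wps:
        t=Rt(np.radians(w[3])); d=np.array(w[:3])-c
        print("  slide",np.round(r.inv().apply(d),1),"ang",np.round((r.inv()*t).as_rotvec(degrees=True),1)); r=t;c=np.array(w[:3],float)
E
python3 -c "
from h import *
plan((380,300,200,123),(561,60,130,86.5),(561,60,56,86.5))"
```

```text
t 1.0 at [198.7 539.6 242.4] psi 159.8 j6 82 gap 85.8 F [0.2 0.3 0.4]
  slide [-252.9 -162.2   42.3] ang [ 0.  -0.  36.8]
  slide [-299.9   21.1   70. ] ang [ 0.   0.  36.5]
  slide [ 0.  0. 74.] ang [0. 0. 0.]
```

Call:
jog_arm:
  moves:
    - {"slide":[-253,-162,42],"angular":[0,0,36.8],"fingers":0.6}
    - {"slide":[-253,-162,42],"angular":[0,0,36.8],"fingers":0.6}
    - {"slide":[-253,-162,42],"angular":[0,0,36.8],"fingers":0.6}
    - {"slide":[-253,-162,42],"angular":[0,0,36.8],"fingers":0.6}
    - {"slide":[-253,-162,42],"angular":[0,0,36.8],"fingers":0.6}
    - {"slide":[-253,-162,42],"angular":[0,0,36.8],"fingers":0.6}
    - {"slide":[-253,-162,42],"angular":[0,0,36.8],"fingers":0.6}
    - {"slide":[-253,-162,42],"angular":[0,0,36.8],"fingers":0.6}
    - {"slide":[-253,-162,42],"angular":[0,0,36.8],"fingers":0.6}
    - {"slide":[-253,-162,42],"angular":[0,0,36.8],"fingers":0.6}
  squeeze: 20

```text
clock: 1.83
tcp_pos: [0.3804, 0.2999, 0.2004]
orientation: [-0.0, 0.478, 0.878, 0.0]
wrist_force: [-0.6, 0.5, 0.2]
finger_gap: 0.0344
grip_force: 0.0
```

Call:
jog_arm:
  moves:
    - {"slide":[-300,21,70],"angular":[0,0,36.5],"fingers":0.6}
    - {"slide":[-300,21,70],"angular":[0,0,36.5],"fingers":0.6}
    - {"slide":[-300,21,70],"angular":[0,0,36.5],"fingers":0.6}
    - {"slide":[-300,21,70],"angular":[0,0,36.5],"fingers":0.6}
    - {"slide":[-300,21,70],"angular":[0,0,36.5],"fingers":0.6}
    - {"slide":[-300,21,70],"angular":[0,0,36.5],"fingers":0.6}
    - {"slide":[-300,21,70],"angular":[0,0,36.5],"fingers":0.6}
    - {"slide":[-300,21,70],"angular":[0,0,36.5],"fingers":0.6}
    - {"slide":[-300,21,70],"angular":[0,0,36.5],"fingers":0.6}
    - {"slide":[-300,21,70],"angular":[0,0,36.5],"fingers":0.6}

```text
clock: 2.67
tcp_pos: [0.5609, 0.061, 0.1299]
orientation: [-0.001, 0.728, 0.685, -0.0]
wrist_force: [-0.4, 0.4, 0.7]
finger_gap: 0.0342
grip_force: 0.0
```

```bash
python3 -c "
from h import *
plan((561,60,56,86.5))
p=read_camera('scene');save(p,'s2.png',(200,130,420,300),3)
print(proj(p,[.561,.06,.0562]))"
```

```text
t 2.7 at [560.9  61.  129.9] psi 86.5 j6 92 gap 34.2 F [-0.4  0.4  0.7]
  slide [-1.1  0.3 73.9] ang [-0.1 -0.   0. ]
[317.11451149 220.52926663]
```

View pics/s2.png

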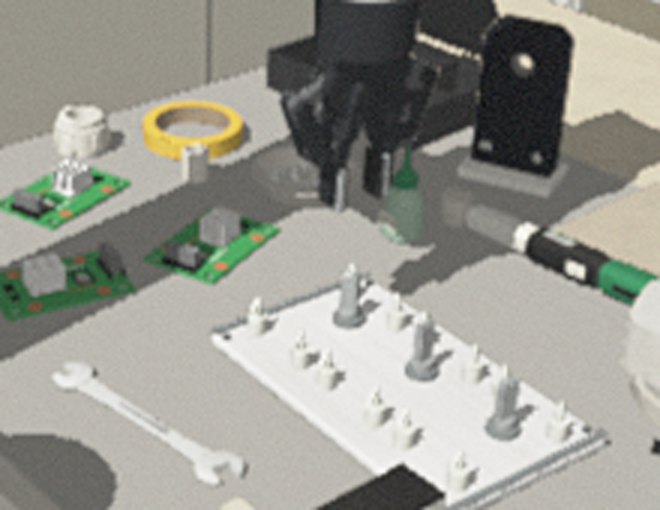

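Call:
jog_arm:
  moves:
    - {"slide":[-1,0,40],"fingers":0.6}
    - {"slide":[-1,0,74],"fingers":0.6}
    - {"slide":[-1,0,74],"fingers":0.6}
    - {"slide":[-1,0,74],"fingers":0.7}
    - {"slide":[-1,0,74],"fingers":0.8}
    - {"slide":[-1,0,74],"fingers":0.95}
    - {"slide":[-1,0,74],"fingers":1.0}
    - {"slide":[-1,0,74],"fingers":1.0}
    - {"slide":[-1,0,74],"fingers":1.0}
    - {"slide":[-1,0,74],"fingers":1.0}

```text
schema error: expected keys fingers, slide, angular
```

Call:
jog_arm:
  moves:
    - {"slide":[-1,0,40],"angular":[0,0,0],"fingers":0.6}
    - {"slide":[-1,0,74],"angular":[0,0,0],"fingers":0.6}
    - {"slide":[-1,0,74],"angular":[0,0,0],"fingers":0.6}
    - {"slide":[-1,0,74],"angular":[0,0,0],"fingers":0.7}
    - {"slide":[-1,0,74],"angular":[0,0,0],"fingers":0.8}
    - {"slide":[-1,0,74],"angular":[0,0,0],"fingers":0.95}
    - {"slide":[-1,0,74],"angular":[0,0,0],"fingers":1.0}
    - {"slide":[-1,0,74],"angular":[0,0,0],"fingers":1.0}
    - {"slide":[-1,0,74],"angular":[0,0,0],"fingers":1.0}
    - {"slide":[-1,0,74],"angular":[0,0,0],"fingers":1.0}

```text
clock: 3.55
tcp_pos: [0.5622, 0.06, 0.0585]
orientation: [0.0, 0.728, 0.685, 0.002]
wrist_force: [-2.5, 4.1, 8.1]
finger_gap: 0.0105
grip_force: 20.0
```

Call:
jog_arm:
  moves:
    - {"slide":[0,0,0],"angular":[0,0,0],"fingers":1.0}
    - {"slide":[0,0,0],"angular":[0,0,0],"fingers":1.0}
    - {"slide":[0,0,0],"angular":[0,0,0],"fingers":1.0}
    - {"slide":[0,0,0],"angular":[0,0,0],"fingers":1.0}
    - {"slide":[0,0,0],"angular":[0,0,0],"fingers":1.0}
  squeeze: 60

```text
clock: 3.97
tcp_pos: [0.5622, 0.06, 0.0586]
orientation: [0.0, 0.728, 0.685, 0.002]
wrist_force: [-2.2, 4.7, 7.8]
finger_gap: 0.0062
grip_force: 58.9
```

Call:
jog_arm:
  moves:
    - {"slide":[0,0,0],"angular":[0,0,0],"fingers":0.6}
    - {"slide":[0,0,0],"angular":[0,0,0],"fingers":0.6}
    - {"slide":[0,0,6],"angular":[0,0,0],"fingers":0.6}
    - {"slide":[0,0,12],"angular":[0,0,0],"fingers":0.6}
    - {"slide":[0,0,12],"angular":[0,0,0],"fingers":0.8}
    - {"slide":[0,0,12],"angular":[0,0,0],"fingers":1.0}
    - {"slide":[0,0,12],"angular":[0,0,0],"fingers":1.0}
    - {"slide":[0,0,12],"angular":[0,0,0],"fingers":1.0}
    - {"slide":[0,0,12],"angular":[0,0,0],"fingers":1.0}
    - {"slide":[0,0,12],"angular":[0,0,0],"fingers":1.0}
  squeeze: 25

```text
clock: 4.8
tcp_pos: [0.5619, 0.0586, 0.0437]
orientation: [0.001, 0.729, 0.685, 0.0]
wrist_force: [5.0, -1.6, -8.7]
finger_gap: 0.0072
grip_force: 28.1
```

Call:
jog_arm:
  moves:
    - {"slide":[0,0,0],"angular":[0,0,0],"fingers":0.6}
    - {"slide":[0,0,0],"angular":[0,0,0],"fingers":0.6}
    - {"slide":[0,1,-40],"angular":[0,0,0],"fingers":0.6}
    - {"slide":[0,1,-40],"angular":[0,0,0],"fingers":0.6}
    - {"slide":[-44,1,-40],"angular":[0,0,0],"fingers":0.6}
    - {"slide":[-88,1,-40],"angular":[0,0,0],"fingers":0.6}
    - {"slide":[-88,1,-40],"angular":[0,0,0],"fingers":0.6}
    - {"slide":[-88,1,0],"angular":[0,0,0],"fingers":0.6}
    - {"slide":[-88,1,0],"angular":[0,0,0],"fingers":0.6}
  squeeze: 25

```text
clock: 5.55
tcp_pos: [0.5535, -0.0292, 0.0404]
orientation: [-0.003, 0.729, 0.684, -0.002]
wrist_force: [-1.5, -0.1, -1.8]
finger_gap: 0.034
grip_force: 0.0
```

Call:
jog_arm:
  moves:
    - {"slide":[0,0,0],"angular":[0,0,0],"fingers":0.75}
    - {"slide":[0,0,0],"angular":[0,0,0],"fingers":1.0}
    - {"slide":[0,0,0],"angular":[0,0,0],"fingers":1.0}
    - {"slide":[0,0,0],"angular":[0,0,0],"fingers":1.0}
    - {"slide":[0,0,0],"angular":[0,0,0],"fingers":1.0}
    - {"slide":[0,0,0],"angular":[0,0,0],"fingers":1.0}
    - {"slide":[0,0,0],"angular":[0,0,0],"fingers":1.0}

```text
clock: 6.13
tcp_pos: [0.5569, -0.0285, 0.0447]
orientation: [0.0, 0.728, 0.685, 0.0]
wrist_force: [0.2, 0.4, -4.6]
finger_gap: 0.0134
grip_force: 27.7
```

Call:
jog_arm:
  moves:
    - {"slide":[0,0,0],"angular":[0,0,-45],"fingers":1.0}
    - {"slide":[0,0,0],"angular":[0,0,-45],"fingers":1.0}
    - {"slide":[0,0,0],"angular":[0,0,-45],"fingers":1.0}
    - {"slide":[0,0,0],"angular":[0,0,-45],"fingers":1.0}
    - {"slide":[0,0,0],"angular":[0,0,-45],"fingers":1.0}
    - {"slide":[0,0,0],"angular":[0,0,-45],"fingers":1.0}
    - {"slide":[0,0,0],"angular":[0,0,-45],"fingers":1.0}
    - {"slide":[0,0,0],"angular":[0,0,-45],"fingers":1.0}

```text
clock: 6.8
tcp_pos: [0.5579, -0.0282, 0.0448]
orientation: [0.001, 0.41, 0.912, 0.001]
wrist_force: [4.6, 3.9, -6.7]
finger_gap: 0.013
grip_force: 27.4
```

Call:
jog_arm:
  moves:
    - {"slide":[0,0,0],"angular":[0,0,-45],"fingers":1.0}
    - {"slide":[0,0,0],"angular":[0,0,-45],"fingers":1.0}
    - {"slide":[0,0,0],"angular":[0,0,-45],"fingers":1.0}
    - {"slide":[0,0,0],"angular":[0,0,-45],"fingers":1.0}
    - {"slide":[0,0,0],"angular":[0,0,-45],"fingers":1.0}
    - {"slide":[0,0,0],"angular":[0,0,-45],"fingers":1.0}
    - {"slide":[0,0,0],"angular":[0,0,-45],"fingers":1.0}
    - {"slide":[0,0,0],"angular":[0,0,-45],"fingers":1.0}
    - {"slide":[0,0,0],"angular":[0,0,-45],"fingers":1.0}

```text
clock: 7.55
tcp_pos: [0.5584, -0.0273, 0.0448]
orientation: [0.002, 0.031, 1.0, 0.002]
wrist_force: [5.8, 7.2, -8.7]
finger_gap: 0.0132
grip_force: 27.4
```

```bash
python3 -c "
from h import *
plan((556,-28,84,176.5),(550.5,-115.5,84,131.5),(550.5,-115.5,44,86.5))"
```

```text
t 7.5 at [558.4 -27.3  44.8] psi 176.5 j6 -8 gap 13.2 F [ 5.8  7.2 -8.7]
  slide [  2.2  -0.7 -39.2] ang [ 0.2  0.2 -0. ]
  slide [  0.1 -87.7   0. ] ang [ 0.  0. 45.]
  slide [ 0.  0. 40.] ang [ 0.  0. 45.]
```

Call:
jog_arm:
  moves:
    - {"slide":[0,0,0],"angular":[0,0,0],"fingers":0.6}
    - {"slide":[0,0,0],"angular":[0,0,0],"fingers":0.6}
    - {"slide":[1,0,-40],"angular":[0,0,0],"fingers":0.6}
    - {"slide":[1,0,-40],"angular":[0,0,0],"fingers":0.6}
    - {"slide":[0,-40,-40],"angular":[0,0,45],"fingers":0.6}
    - {"slide":[0,-88,-40],"angular":[0,0,45],"fingers":0.6}
    - {"slide":[0,-88,-40],"angular":[0,0,45],"fingers":0.6}
    - {"slide":[0,-88,-40],"angular":[0,0,45],"fingers":0.6}
    - {"slide":[0,-88,-40],"angular":[0,0,45],"fingers":0.6}
    - {"slide":[0,-88,-40],"angular":[0,0,45],"fingers":0.6}

```text
clock: 8.38
tcp_pos: [0.5514, -0.118, 0.0853]
orientation: [0.001, 0.399, 0.917, -0.0]
wrist_force: [-0.7, 0.5, -0.1]
finger_gap: 0.034
grip_force: 0.0
```

Call:
jog_arm:
  moves:
    - {"slide":[0,0,0],"angular":[0,0,45],"fingers":0.6}
    - {"slide":[0,0,0],"angular":[0,0,45],"fingers":0.6}
    - {"slide":[0,0,0],"angular":[0,0,45],"fingers":0.6}
    - {"slide":[0,0,0],"angular":[0,0,45],"fingers":0.6}
    - {"slide":[0,0,0],"angular":[0,0,45],"fingers":0.6}
    - {"slide":[0,0,0],"angular":[0,0,45],"fingers":0.6}
    - {"slide":[0,0,0],"angular":[0,0,45],"fingers":0.6}
    - {"slide":[0,0,40],"angular":[0,0,45],"fingers":0.6}
    - {"slide":[0,0,40],"angular":[0,0,45],"fingers":0.6}

```text
clock: 9.13
tcp_pos: [0.5487, -0.1163, 0.0407]
orientation: [-0.002, 0.717, 0.697, -0.001]
wrist_force: [-2.1, 0.3, -0.2]
finger_gap: 0.0338
grip_force: 0.0
```

Call:
jog_arm:
  moves:
    - {"slide":[0,0,0],"angular":[0,0,0],"fingers":0.75}
    - {"slide":[0,0,0],"angular":[0,0,0],"fingers":1.0}
    - {"slide":[0,0,0],"angular":[0,0,0],"fingers":1.0}
    - {"slide":[0,0,0],"angular":[0,0,0],"fingers":1.0}
    - {"slide":[0,0,0],"angular":[0,0,0],"fingers":1.0}
    - {"slide":[0,0,0],"angular":[0,0,0],"fingers":1.0}
    - {"slide":[0,0,0],"angular":[0,0,0],"fingers":1.0}

```text
clock: 9.72
tcp_pos: [0.5516, -0.1168, 0.0449]
orientation: [0.0, 0.716, 0.698, 0.0]
wrist_force: [0.9, 1.4, -4.2]
finger_gap: 0.0138
grip_force: 16.8
```

```bash
python3 -c "
from h import *
plan((552,-115,84,86.5))"
```

```text
t 9.7 at [ 551.6 -116.8   44.9] psi 88.5 j6 71 gap 13.8 F [ 0.9  1.4 -4.2]
  slide [  1.8   0.4 -39.1] ang [0.1 0.  2. ]
```

Call:
jog_arm:
  moves:
    - {"slide":[0,0,0],"angular":[0,0,2],"fingers":1.0}
    - {"slide":[0,0,0],"angular":[0,0,2],"fingers":1.0}
    - {"slide":[0,0,0],"angular":[0,0,2],"fingers":1.0}
    - {"slide":[0,0,0],"angular":[0,0,2],"fingers":1.0}
    - {"slide":[0,0,0],"angular":[0,0,2],"fingers":1.0}
    - {"slide":[0,0,0],"angular":[0,0,2],"fingers":1.0}

```text
clock: 10.22
tcp_pos: [0.5516, -0.1169, 0.0449]
orientation: [0.0, 0.728, 0.685, 0.0]
wrist_force: [0.1, 0.6, 2.6]
finger_gap: 0.0136
grip_force: 24.8
```

Call:
jog_arm:
  moves:
    - {"slide":[0,0,0],"angular":[0,0,-45],"fingers":1.0}
    - {"slide":[0,0,0],"angular":[0,0,-45],"fingers":1.0}
    - {"slide":[0,0,0],"angular":[0,0,-45],"fingers":1.0}
    - {"slide":[0,0,0],"angular":[0,0,-45],"fingers":1.0}
    - {"slide":[0,0,0],"angular":[0,0,-45],"fingers":1.0}
    - {"slide":[0,0,0],"angular":[0,0,-45],"fingers":1.0}
    - {"slide":[0,0,0],"angular":[0,0,-45],"fingers":1.0}
    - {"slide":[0,0,0],"angular":[0,0,-45],"fingers":1.0}

```text
clock: 10.88
tcp_pos: [0.553, -0.1165, 0.0449]
orientation: [0.001, 0.41, 0.912, 0.001]
wrist_force: [3.8, 3.6, 0.2]
finger_gap: 0.0134
grip_force: 24.8
```

Call:
jog_arm:
  moves:
    - {"slide":[0,0,0],"angular":[0,0,-45],"fingers":1.0}
    - {"slide":[0,0,0],"angular":[0,0,-45],"fingers":1.0}
    - {"slide":[0,0,0],"angular":[0,0,-45],"fingers":1.0}
    - {"slide":[0,0,0],"angular":[0,0,-45],"fingers":1.0}
    - {"slide":[0,0,0],"angular":[0,0,-45],"fingers":1.0}
    - {"slide":[0,0,0],"angular":[0,0,-45],"fingers":1.0}
    - {"slide":[0,0,0],"angular":[0,0,-45],"fingers":1.0}
    - {"slide":[0,0,0],"angular":[0,0,-45],"fingers":1.0}

```text
clock: 11.55
tcp_pos: [0.5536, -0.1152, 0.0449]
orientation: [0.002, 0.029, 1.0, 0.002]
wrist_force: [6.2, 7.6, -1.0]
finger_gap: 0.0135
grip_force: 24.8
```

Call:
jog_arm:
  moves:
    - {"slide":[0,0,0],"angular":[0,0,0],"fingers":0.5}
    - {"slide":[0,0,0],"angular":[0,0,0],"fingers":0.5}
    - {"slide":[0,0,-40],"angular":[0,0,0],"fingers":0.5}
    - {"slide":[0,0,-80],"angular":[0,0,0],"fingers":0.5}
    - {"slide":[0,0,-80],"angular":[0,0,0],"fingers":0.5}

```text
clock: 11.97
tcp_pos: [0.5549, -0.1186, 0.1315]
orientation: [0.005, 0.031, 1.0, -0.002]
wrist_force: [1.6, -1.4, 1.2]
finger_gap: 0.0427
grip_force: 0.0
```

```bash
python3 -c "
from h import *
p=read_camera('top')
for r in boards(p): print(np.round(r[0],1),np.round(r[1],1),round(r[2],1))
plan((475,80,120,172),(404.8,263.2,100,167.5),(404.8,263.2,17,167.5))"
```

```text
[416.4 260.8] [ 72.2 111.7] 77.5
[509.6 393.2] [112.6  71.7] 15.4
[561.9 234.9] [112.4  71.1] 19.2
t 12.0 at [ 554.1 -118.4  128.8] psi 176.5 j6 -17 gap 43.0 F [ 1.2 -0.7 -0.3]
  slide [ 91.3 193.1   7.5] ang [-0.2  0.5  4.5]
  slide [ 95.  171.6  20. ] ang [0.  0.  4.5]
  slide [ 0.  0. 83.] ang [0. 0. 0.]
```

Call:
jog_arm:
  moves:
    - {"slide":[91,193,7],"angular":[-0.2,0.3,4.5],"fingers":0.5}
    - {"slide":[91,193,7],"angular":[-0.2,0.3,4.5],"fingers":0.5}
    - {"slide":[91,193,7],"angular":[-0.2,0.3,4.5],"fingers":0.5}
    - {"slide":[91,193,7],"angular":[-0.2,0.3,4.5],"fingers":0.5}
    - {"slide":[91,193,7],"angular":[-0.2,0.3,4.5],"fingers":0.5}
    - {"slide":[91,193,7],"angular":[-0.2,0.3,4.5],"fingers":0.5}

```text
clock: 12.52
tcp_pos: [0.4674, 0.0857, 0.116]
orientation: [-0.005, 0.067, 0.998, 0.002]
wrist_force: [-0.9, -0.0, 0.0]
finger_gap: 0.0424
grip_force: 0.0
```

Call:
jog_arm:
  moves:
    - {"slide":[94,172,20],"angular":[0,0,4.5],"fingers":0.5}
    - {"slide":[94,172,20],"angular":[0,0,4.5],"fingers":0.5}
    - {"slide":[94,172,20],"angular":[0,0,4.5],"fingers":0.5}
    - {"slide":[94,172,20],"angular":[0,0,4.5],"fingers":0.5}
    - {"slide":[94,172,20],"angular":[0,0,4.5],"fingers":0.5}
    - {"slide":[94,172,20],"angular":[0,0,4.5],"fingers":0.5}
    - {"slide":[94,172,20],"angular":[0,0,4.5],"fingers":0.5}

```text
clock: 13.1
tcp_pos: [0.4017, 0.2655, 0.0975]
orientation: [-0.003, 0.107, 0.994, 0.001]
wrist_force: [-0.2, -0.2, -0.1]
finger_gap: 0.043
grip_force: 0.0
```

```bash
python3 -c "
from h import *
plan((405.5,263.2,17,167.5))
p=read_camera('scene')
print([(r['point'],r['p'],onz(p,r['point'],.0142)) for r in tip_of('board_b_sink',p)])"
```

```text
t 13.1 at [401.7 265.5  97.5] psi 167.7 j6 36 gap 43.0 F [-0.2 -0.2 -0.1]
  slide [-4.8 -1.5 80.4] ang [ 0.1 -0.4  0.2]
[([217.9, 219.9], 0.65, array([0.41330812, 0.26354092, 0.0142    ]))]
```

Call:
jog_arm:
  moves:
    - {"slide":[-4,-1.5,40],"angular":[0.1,-0.2,0.2],"fingers":0.5}
    - {"slide":[-4,-1.5,70],"angular":[0.1,-0.2,0.2],"fingers":0.5}
    - {"slide":[-4,-1.5,80],"angular":[0.1,-0.2,0.2],"fingers":0.5}
    - {"slide":[-4,-1.5,80],"angular":[0.1,-0.2,0.2],"fingers":0.5}
    - {"slide":[-4,-1.5,80],"angular":[0.1,-0.2,0.2],"fingers":0.7}
    - {"slide":[-4,-1.5,80],"angular":[0.1,-0.2,0.2],"fingers":0.9}
    - {"slide":[-4,-1.5,80],"angular":[0.1,-0.2,0.2],"fingers":0.9}
    - {"slide":[-4,-1.5,80],"angular":[0.1,-0.2,0.2],"fingers":0.9}
    - {"slide":[-4,-1.5,80],"angular":[0.1,-0.2,0.2],"fingers":0.9}
    - {"slide":[-4,-1.5,80],"angular":[0.1,-0.2,0.2],"fingers":0.9}
  squeeze: 60

```text
clock: 14.03
tcp_pos: [0.4072, 0.2633, 0.0197]
orientation: [0.0, 0.11, 0.994, 0.001]
wrist_force: [0.4, -1.3, 6.2]
finger_gap: 0.0225
grip_force: 61.0
```

```bash
python3 -c "
from h import *
p=read_camera('top')
for r in boards(p): print(np.round(r[0],1),np.round(r[1],1),round(r[2],1))
plan((405,263,90,167.5),(430,200,120,172),(528,62.6,120,176.6))"
```

```text
[561.9 234.9] [112.5  71.8] 19.1
[792.4 -74.2] [32.1 98.8] 6.6
t 14.1 at [407.3 263.3  19.7] psi 167.3 j6 36 gap 22.4 F [-0.5 -0.4  6.7]
  slide [  2.1  -0.6 -70.3] ang [ 0.1  0.  -0.2]
  slide [-38.  -56.1 -30. ] ang [ 0.   0.  -4.5]
  slide [-116.2 -122.4    0. ] ang [ 0.   0.  -4.6]
```

Call:
jog_arm:
  moves:
    - {"slide":[2,0,-35],"angular":[0,0,0],"fingers":0.9}
    - {"slide":[2,0,-70],"angular":[0,0,0],"fingers":0.9}
    - {"slide":[2,0,-90],"angular":[0,0,0],"fingers":0.9}
    - {"slide":[-18,-28,-100],"angular":[0,0,-3],"fingers":0.9}
    - {"slide":[-36,-56,-100],"angular":[0,0,-4.5],"fingers":0.9}
    - {"slide":[-36,-56,-100],"angular":[0,0,-4.5],"fingers":0.9}

```text
clock: 14.58
tcp_pos: [0.4315, 0.1971, 0.1196]
orientation: [0.001, 0.073, 0.997, 0.0]
wrist_force: [0.0, 0.1, -0.8]
finger_gap: 0.023
grip_force: 60.1
```

Call:
jog_arm:
  moves:
    - {"slide":[-20,-20,0],"angular":[0,0,-2],"fingers":0.9}
    - {"slide":[-45,-47,0],"angular":[0,0,-4.6],"fingers":0.9}
    - {"slide":[-70,-74,0],"angular":[0,0,-4.6],"fingers":0.9}
    - {"slide":[-95,-100,0],"angular":[0,0,-4.6],"fingers":0.9}
    - {"slide":[-112,-118,0],"angular":[0,0,-4.6],"fingers":0.9}
    - {"slide":[-116,-122,0],"angular":[0,0,-4.6],"fingers":0.9}
    - {"slide":[-116,-122,0],"angular":[0,0,-4.6],"fingers":0.9}

```text
clock: 15.17
tcp_pos: [0.5273, 0.0617, 0.1175]
orientation: [-0.001, 0.033, 0.999, 0.001]
wrist_force: [0.2, -0.9, -2.3]
finger_gap: 0.0226
grip_force: 60.0
```

```bash
python3 -c "
from h import *
plan((528,62.6,90,176.6))
p=read_camera('top');save(p,'t3.png',(260,130,420,250),4)
s=get_state();z=s['tcp_pos'][2]-.0055
for r in tip_of('board_b_sink',p): print('top',np.round(r['point'],1),r['p'],onz(p,r['point'],z))
for r in boards(p,z-.011): print(np.round(r[0],1),np.round(r[1],1),round(r[2],1))
q=read_camera('scene')
for r in tip_of('board_b_sink',q): print('scene',np.round(r['point'],1),r['p'],onz(q,r['point'],z))
"
```

```text
t 15.2 at [527.3  61.7 117.5] psi 176.2 j6 2 gap 22.6 F [ 0.2 -0.9 -2.3]
  slide [-0.7  0.9 27.5] ang [ 0.1 -0.1 -0.4]
[493.4 367.9] [102.   64.9] 15.4
[540.7 224.5] [101.7  65. ] 19.1
scene [304.6 204. ] 0.57 [0.52216264 0.06435648 0.11185432]
```

View pics/t3.png

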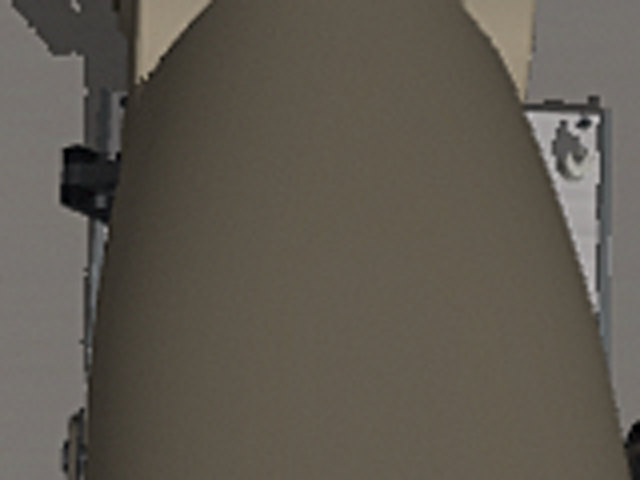

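```bash
cat >> h.py <<'E'
def scene_board(q,z_top,crop=None,name=None):
    hsv=cv2.cvtColor(q["color"],cv2.COLOR_RGB2HSV)
    m=cv2.inRange(hsv,(50,110,40),(80,255,255))
    u,v=proj(q,[*BAYC,z_top]).astype(int) if crop is None else crop
    w=np.zeros_like(m); w[v-55:v+55,u-60:u+60]=m[v-55:v+55,u-60:u+60]
    return w
E
python3 -c "
from h import *
q=read_camera('scene'); s=get_state(); t=s['tcp_pos']*1000; z=t[2]-5.5
im=cv2.resize(q['color'][:,:,::-1],None,fx=1,fy=1).copy()
K=5;u0,v0=245,140
im=cv2.resize(im[v0:v0+110,u0:u0+140],None,fx=K,fy=K,interpolation=cv2.INTER_CUBIC)
a=np.radians(-3.8);X=np.array([np.cos(a),np.sin(a)]);Y=np.array([-X[1],X[0]])
def px(c,dx,dy,zz): 
    w=c+dx*X+dy*Y; return (K*(proj(q,[w[0]/1000,w[1]/1000,zz/1000])-[u0,v0]+.5)).astype(int)
c=np.array(t[:2])
cv2.polylines(im,[np.array([px(c,dx,dy,z-11) for dx,dy in((68,36),(68,-36),(-44,-36),(-44,36))])],True,(0,0,255),1)
for dx,dy in((60,28),(60,-28),(-36,28),(-36,-28)): cv2.circle(im,px(c,dx,dy,z-11).tolist(),4,(0,0,255),1)
cv2.circle(im,px(np.array([528,62.6]),34,0,56.2).tolist(),4,(255,0,0),1)
for dx,dy in((60,28),(60,-28),(-36,28),(-36,-28)): cv2.circle(im,px(np.array([528,62.6]),dx,dy,41.5).tolist(),4,(255,0,0),1)
cv2.imwrite('pics/s4.png',im)
"
```

```text
(no output)
```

View pics/s4.png

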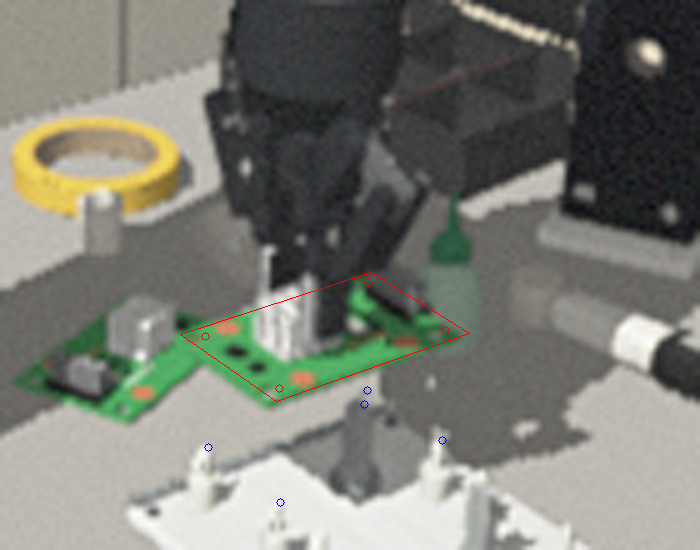

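Call:
jog_arm:
  moves:
    - {"slide":[-1,1,20],"angular":[0,0,-0.4],"fingers":0.9}
    - {"slide":[-1,1,27],"angular":[0,0,-0.4],"fingers":0.9}
    - {"slide":[-1,1,27],"angular":[0,0,-0.4],"fingers":0.9}
    - {"slide":[-1,1,27],"angular":[0,0,-0.4],"fingers":0.9}
    - {"slide":[-1,1,27],"angular":[0,0,-0.4],"fingers":0.9}

```text
clock: 15.83
tcp_pos: [0.5275, 0.0643, 0.0913]
orientation: [-0.001, 0.028, 1.0, 0.001]
wrist_force: [-0.1, -0.5, -1.1]
finger_gap: 0.022
grip_force: 60.0
```

```bash
python3 -c "
from h import *
plan((528.2,62.6,60,176.6))"
```

```text
t 15.8 at [527.5  64.3  91.3] psi 176.8 j6 1 gap 22.0 F [-0.1 -0.5 -1.1]
  slide [-0.8 -1.7 31.3] ang [ 0.1 -0.1  0.2]
```

Call:
jog_arm:
  moves:
    - {"slide":[-1,-1.5,0],"angular":[0,0,0.2],"fingers":0.9}
    - {"slide":[-1,-1.5,10],"angular":[0,0,0.2],"fingers":0.9}
    - {"slide":[-1,-1.5,15],"angular":[0,0,0.2],"fingers":0.9}
    - {"slide":[-1,-1.5,20],"angular":[0,0,0.2],"fingers":0.9}
    - {"slide":[-1,-1.5,22],"angular":[0,0,0.2],"fingers":0.9}

```text
clock: 16.25
tcp_pos: [0.5288, 0.0623, 0.0682]
orientation: [-0.001, 0.03, 1.0, 0.001]
wrist_force: [1.1, 0.1, -0.5]
finger_gap: 0.023
grip_force: 60.3
```

```bash
python3 -c "
from h import *
plan((528.2,62.6,60,176.6))"
```

```text
t 16.2 at [528.8  62.3  68.2] psi 176.6 j6 1 gap 23.0 F [ 1.1  0.1 -0.5]
  slide [0.7 0.3 8.2] ang [ 0.1 -0.1  0. ]
```

Call:
jog_arm:
  moves:
    - {"slide":[0,0,4],"angular":[0,0,0],"fingers":0.9}
    - {"slide":[0,0,7],"angular":[0,0,0],"fingers":0.9}
    - {"slide":[0,0,9],"angular":[0,0,0],"fingers":0.9}
    - {"slide":[0,0,11],"angular":[0,0,0],"fingers":0.9}
    - {"slide":[0,0,12],"angular":[0,0,0],"fingers":0.9}
    - {"slide":[0,0,12],"angular":[0,0,0],"fingers":0.9}

```text
clock: 16.75
tcp_pos: [0.5288, 0.0624, 0.0568]
orientation: [-0.001, 0.03, 1.0, 0.001]
wrist_force: [2.4, -0.0, -1.8]
finger_gap: 0.0225
grip_force: 60.3
```

Call:
jog_arm:
  moves:
    - {"slide":[0,0,0],"angular":[0,0,0],"fingers":0.47}
    - {"slide":[0,0,-2],"angular":[0,0,0],"fingers":0.47}
    - {"slide":[9,0,-4],"angular":[0,0,0],"fingers":0.47}
    - {"slide":[18,0,-4],"angular":[0,0,0],"fingers":0.47}
    - {"slide":[18,0,0],"angular":[0,0,0],"fingers":0.47}
    - {"slide":[18,0,4],"angular":[0,0,0],"fingers":0.47}
    - {"slide":[18,0,8],"angular":[0,0,0],"fingers":0.47}
    - {"slide":[18,0,10],"angular":[0,0,0],"fingers":0.47}
    - {"slide":[18,0,10],"angular":[0,0,0],"fingers":0.47}

```text
clock: 17.5
tcp_pos: [0.51, 0.0635, 0.0461]
orientation: [-0.001, 0.03, 1.0, 0.001]
wrist_force: [0.5, -0.8, 0.3]
finger_gap: 0.0448
grip_force: 0.0
```

```bash
python3 -c "
from h import *
plan((510.2,63.6,40,176.6))
q=read_camera('scene')
save(q,'s5.png',(245,160,385,270),5)"
```

```text
t 17.5 at [510.   63.5  46.1] psi 176.6 j6 1 gap 44.8 F [ 0.5 -0.8  0.3]
  slide [-0.2  0.1  6. ] ang [ 0.1 -0.2  0. ]
```

View pics/s5.png

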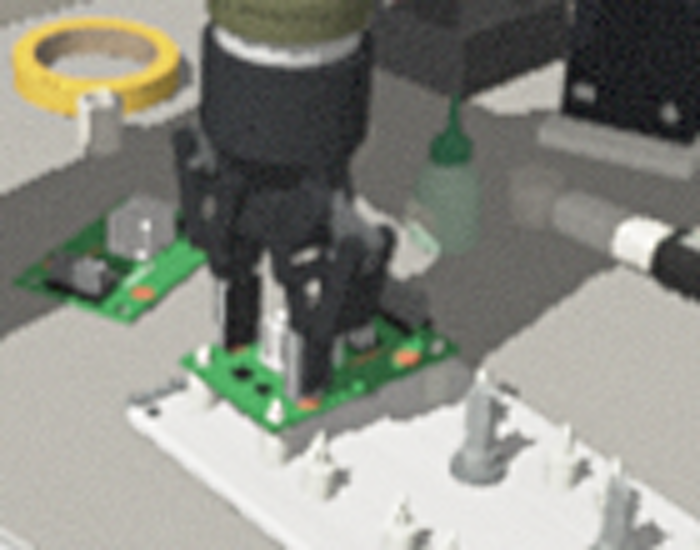

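Call:
jog_arm:
  moves:
    - {"slide":[0,0,3],"angular":[0,0,0],"fingers":0.47}
    - {"slide":[0,0,6],"angular":[0,0,0],"fingers":0.47}
    - {"slide":[0,0,8],"angular":[0,0,0],"fingers":0.47}
    - {"slide":[0,0,10],"angular":[0,0,0],"fingers":0.47}
    - {"slide":[0,0,12],"angular":[0,0,0],"fingers":0.47}
    - {"slide":[0,0,12],"angular":[0,0,0],"fingers":0.47}

```text
clock: 18.05
tcp_pos: [0.5118, 0.0634, 0.0378]
orientation: [0.001, 0.029, 1.0, 0.001]
wrist_force: [-6.7, 0.5, 25.1]
finger_gap: 0.0454
grip_force: 12.3
```

Call:
jog_arm:
  moves:
    - {"slide":[0,0,2],"angular":[0,0,0],"fingers":0.47}
    - {"slide":[0,0,4],"angular":[0,0,0],"fingers":0.47}
    - {"slide":[0,0,6],"angular":[0,0,0],"fingers":0.47}
    - {"slide":[0,0,6],"angular":[0,0,0],"fingers":0.47}

```text
clock: 18.38
tcp_pos: [0.5119, 0.0635, 0.0375]
orientation: [0.002, 0.029, 1.0, 0.0]
wrist_force: [-23.9, -0.3, 73.8]
finger_gap: 0.0455
grip_force: 36.8
```

Call:
jog_arm:
  moves:
    - {"slide":[0,0,-10],"angular":[0,0,0],"fingers":0.47}
    - {"slide":[0,0,-26],"angular":[0,0,0],"fingers":0.47}
    - {"slide":[-30,0,-26],"angular":[0,0,0],"fingers":0.47}
    - {"slide":[-60,0,-26],"angular":[0,0,0],"fingers":0.47}
    - {"slide":[-60,0,-26],"angular":[0,0,0],"fingers":0.47}
    - {"slide":[-60,0,-18],"angular":[0,0,0],"fingers":0.47}
    - {"slide":[-60,0,-14],"angular":[0,0,0],"fingers":0.47}
    - {"slide":[-60,0,-10],"angular":[0,0,0],"fingers":0.47}
    - {"slide":[-60,0,-6],"angular":[0,0,0],"fingers":0.47}
    - {"slide":[-60,0,-4],"angular":[0,0,0],"fingers":0.47}

```text
clock: 19.22
tcp_pos: [0.5684, 0.0601, 0.0375]
orientation: [-0.001, 0.029, 1.0, 0.0]
wrist_force: [-20.4, 0.2, 59.0]
finger_gap: 0.0456
grip_force: 29.9
```

Call:
jog_arm:
  moves:
    - {"slide":[0,0,0],"angular":[0,0,0],"fingers":0.47}
    - {"slide":[0,0,1],"angular":[0,0,0],"fingers":0.47}

```text
clock: 19.38
tcp_pos: [0.5684, 0.0601, 0.0376]
orientation: [-0.001, 0.029, 1.0, 0.0]
wrist_force: [-20.2, -0.7, 58.1]
finger_gap: 0.0449
grip_force: 28.7
```

Call:
jog_arm:
  moves:
    - {"slide":[0,0,-20],"angular":[0,0,0],"fingers":0.47}
    - {"slide":[0,0,-46],"angular":[0,0,0],"fingers":0.6}
    - {"slide":[-10,0,-46],"angular":[0,0,0],"fingers":1.0}
    - {"slide":[-20,0,-46],"angular":[0,0,0],"fingers":1.0}
    - {"slide":[-20,0,-46],"angular":[0,0,0],"fingers":1.0}
    - {"slide":[-20,0,-46],"angular":[0,0,0],"fingers":1.0}
    - {"slide":[-20,0,-36],"angular":[0,0,0],"fingers":1.0}
    - {"slide":[-20,0,-28],"angular":[0,0,0],"fingers":1.0}
    - {"slide":[-20,0,-22],"angular":[0,0,0],"fingers":1.0}
    - {"slide":[-20,0,-19],"angular":[0,0,0],"fingers":1.0}

```text
clock: 20.22
tcp_pos: [0.5897, 0.0588, 0.0535]
orientation: [-0.001, 0.029, 1.0, 0.001]
wrist_force: [-14.5, 0.7, 48.6]
finger_gap: -0.0
grip_force: 24.3
```

Call:
jog_arm:
  moves:
    - {"slide":[0,0,0],"angular":[0,0,0],"fingers":1.0}
    - {"slide":[0,0,1],"angular":[0,0,0],"fingers":1.0}

```text
clock: 20.38
tcp_pos: [0.5897, 0.0589, 0.0536]
orientation: [-0.0, 0.029, 1.0, 0.001]
wrist_force: [-15.3, -0.4, 41.3]
finger_gap: 0.0002
grip_force: 20.6
```

Call:
jog_arm:
  moves:
    - {"slide":[0,0,-35],"angular":[0,0,-5],"fingers":1.0}
    - {"slide":[0,0,-70],"angular":[0,0,-10],"fingers":0.5}
    - {"slide":[0,40,-75],"angular":[0,0,-15],"fingers":0.5}
    - {"slide":[0,80,-75],"angular":[0,0,-20],"fingers":0.5}
    - {"slide":[10,120,-75],"angular":[0,0,-22.5],"fingers":0.5}
    - {"slide":[15,160,-75],"angular":[0,0,-22.5],"fingers":0.5}
    - {"slide":[15,180,-75],"angular":[0,0,-22.5],"fingers":0.5}
    - {"slide":[15,180,-75],"angular":[0,0,-22.5],"fingers":0.5}

```text
clock: 21.05
tcp_pos: [0.5844, 0.2435, 0.1234]
orientation: [-0.002, -0.169, 0.986, 0.001]
wrist_force: [0.0, 0.0, -0.1]
finger_gap: 0.0428
grip_force: 0.0
```

```bash
python3 -c "
from h import *
q=read_camera('scene')
for n in 'abc':
  for r in tip_of('board_%s_sink'%n,q): print(n,np.round(r['point'],1),round(r['p'],2),onz(q,r['point'],.0142))
p=read_camera('top')
for r in boards(p): print(np.round(r[0],1),np.round(r[1],1),round(r[2],1))
plan((574.5,238.8,80,199.1),(574.5,238.8,18,199.1))"
```

```text
a [270.6 206.8] 0.88 [0.56060051 0.23674213 0.0142    ]
b [305.5 228.5] 0.94 [0.56192787 0.09951899 0.0142    ]
c [221.  190.3] 0.67 [0.50799011 0.3941508  0.0142    ]
[546.6  59.4] [ 73.6 114. ] 86.5
t 21.3 at [585.7 237.9 124.2] psi -161.0 j6 -4 gap 42.5 F [-0.7 -0.1 -0.4]
  slide [10.2  4.4 44.3] ang [ 0.1 -0.2 -0.1]
  slide [ 0.  0. 62.] ang [0. 0. 0.]
```

Call:
jog_arm:
  moves:
    - {"slide":[10,2,35],"angular":[0,0,0],"fingers":0.5}
    - {"slide":[10,2,70],"angular":[0,0,0],"fingers":0.5}
    - {"slide":[10,2,98],"angular":[0,0,0],"fingers":0.5}
    - {"slide":[10,2,106],"angular":[0,0,0],"fingers":0.5}
    - {"slide":[10,2,106],"angular":[0,0,0],"fingers":0.5}
    - {"slide":[10,2,106],"angular":[0,0,0],"fingers":0.7}
    - {"slide":[10,2,106],"angular":[0,0,0],"fingers":0.9}
    - {"slide":[10,2,106],"angular":[0,0,0],"fingers":0.9}
    - {"slide":[10,2,106],"angular":[0,0,0],"fingers":0.9}
    - {"slide":[10,2,106],"angular":[0,0,0],"fingers":0.9}

```text
clock: 22.13
tcp_pos: [0.5773, 0.2382, 0.0209]
orientation: [0.001, -0.166, 0.986, 0.001]
wrist_force: [0.4, -1.2, 5.7]
finger_gap: 0.0226
grip_force: 61.2
```

```bash
python3 -c "
from h import *
p=read_camera('top')
for r in boards(p): print(np.round(r[0],1),np.round(r[1],1),round(r[2],1))
plan((560,180,120,170),(540,30,120,110),(530,-60,125,50),(518,-113,125,-3.4))"
```

```text
[546.6  59.4] [ 73.6 114. ] 86.5
[792.9 -74.1] [31.8 99. ] 7.2
t 22.2 at [577.3 238.2  20.9] psi -160.9 j6 -4 gap 22.6 F [ 0.3 -0.9  6.1]
  slide [ 35.2 -49.2 -99.2] ang [ 0.1  0.1 29.1]
  slide [  -6.4 -151.2    0. ] ang [ 0.  0. 60.]
  slide [-81.2 -40.2  -5. ] ang [ 0.  0. 60.]
  slide [-48.3  24.9   0. ] ang [ 0.   0.  53.4]
```

Call:
jog_arm:
  moves:
    - {"slide":[0,0,-35],"angular":[0,0,0],"fingers":0.9}
    - {"slide":[0,0,-70],"angular":[0,0,0],"fingers":0.9}
    - {"slide":[0,0,-99],"angular":[0,0,7],"fingers":0.9}
    - {"slide":[17,-25,-99],"angular":[0,0,14],"fingers":0.9}
    - {"slide":[35,-49,-99],"angular":[0,0,21],"fingers":0.9}
    - {"slide":[35,-49,-99],"angular":[0,0,29],"fingers":0.9}
    - {"slide":[35,-49,-99],"angular":[0,0,29],"fingers":0.9}

```text
clock: 22.77
tcp_pos: [0.5584, 0.179, 0.1184]
orientation: [-0.001, 0.089, 0.996, 0.001]
wrist_force: [-1.3, -0.4, -1.4]
finger_gap: 0.0223
grip_force: 60.3
```

Call:
jog_arm:
  moves:
    - {"slide":[-1,-20,0],"angular":[0,0,7],"fingers":0.9}
    - {"slide":[-2,-40,0],"angular":[0,0,14],"fingers":0.9}
    - {"slide":[-3,-60,0],"angular":[0,0,21],"fingers":0.9}
    - {"slide":[-4,-80,0],"angular":[0,0,28],"fingers":0.9}
    - {"slide":[-5,-100,0],"angular":[0,0,35],"fingers":0.9}
    - {"slide":[-6,-120,0],"angular":[0,0,42],"fingers":0.9}
    - {"slide":[-6,-135,0],"angular":[0,0,49],"fingers":0.9}
    - {"slide":[-6,-151,0],"angular":[0,0,56],"fingers":0.9}
    - {"slide":[-6,-151,0],"angular":[0,0,60],"fingers":0.9}
    - {"slide":[-6,-151,0],"angular":[0,0,60],"fingers":0.9}

```text
clock: 23.6
tcp_pos: [0.5391, 0.03, 0.1177]
orientation: [-0.001, 0.573, 0.82, 0.0]
wrist_force: [0.5, 0.8, -1.4]
finger_gap: 0.0224
grip_force: 60.3
```

Call:
jog_arm:
  moves:
    - {"slide":[-10,-5,-5],"angular":[0,0,7],"fingers":0.9}
    - {"slide":[-20,-10,-5],"angular":[0,0,14],"fingers":0.9}
    - {"slide":[-30,-15,-5],"angular":[0,0,21],"fingers":0.9}
    - {"slide":[-40,-20,-5],"angular":[0,0,28],"fingers":0.9}
    - {"slide":[-50,-25,-5],"angular":[0,0,35],"fingers":0.9}
    - {"slide":[-60,-30,-5],"angular":[0,0,42],"fingers":0.9}
    - {"slide":[-70,-35,-5],"angular":[0,0,49],"fingers":0.9}
    - {"slide":[-81,-40,-5],"angular":[0,0,56],"fingers":0.9}
    - {"slide":[-81,-40,-5],"angular":[0,0,60],"fingers":0.9}
    - {"slide":[-81,-40,-5],"angular":[0,0,60],"fingers":0.9}

```text
clock: 24.43
tcp_pos: [0.5297, -0.0593, 0.1226]
orientation: [-0.001, 0.905, 0.425, -0.0]
wrist_force: [0.4, -0.3, -1.6]
finger_gap: 0.0224
grip_force: 60.4
```

```bash
python3 -c "
from h import *
plan((515.3,-113,100,-3.4))
print(get_state()['grip_force'])"
```

```text
t 24.4 at [529.7 -59.3 122.6] psi 50.3 j6 115 gap 22.4 F [ 0.4 -0.3 -1.6]
  slide [-50.5  23.3  22.5] ang [-0.1  0.  53.7]
60.35003185272217
```

Add an overlay helper, then go over bay 2.

Call:
jog_arm:
  moves:
    - {"slide":[-10,5,5],"angular":[0,0,7],"fingers":0.9}
    - {"slide":[-20,10,10],"angular":[0,0,14],"fingers":0.9}
    - {"slide":[-30,15,15],"angular":[0,0,21],"fingers":0.9}
    - {"slide":[-40,20,20],"angular":[0,0,28],"fingers":0.9}
    - {"slide":[-50.5,23,22],"angular":[0,0,35],"fingers":0.9}
    - {"slide":[-50.5,23,22],"angular":[0,0,42],"fingers":0.9}
    - {"slide":[-50.5,23,22],"angular":[0,0,49],"fingers":0.9}
    - {"slide":[-50.5,23,22],"angular":[0,0,53.7],"fingers":0.9}
    - {"slide":[-50.5,23,22],"angular":[0,0,53.7],"fingers":0.9}
    - {"slide":[-50.5,23,22],"angular":[0,0,53.7],"fingers":0.9}

```text
clock: 25.27
tcp_pos: [0.5147, -0.1123, 0.1005]
orientation: [-0.001, 1.0, -0.028, -0.001]
wrist_force: [-0.6, 0.3, -1.4]
finger_gap: 0.0226
grip_force: 60.4
```

```bash
cat >> h.py <<'E'
def overlay(q,c,zsink,bay,psi,name):
    K=5;u0,v0=(proj(q,[bay[0]/1000,bay[1]/1000,.06])-[70,60]).astype(int)
    im=cv2.resize(q['color'][v0:v0+110,u0:u0+140,::-1],None,fx=K,fy=K,interpolation=cv2.INTER_CUBIC)
    def px(c,dx,dy,zz,a):
        X=np.array([np.cos(a),np.sin(a)]);w=np.asarray(c)[:2]+dx*X+dy*np.array([-X[1],X[0]]); return (K*(proj(q,[w[0]/1000,w[1]/1000,zz/1000])-[u0,v0]+.5)).astype(int)
    a=np.radians(psi); A=np.radians(-3.4)
    cv2.polylines(im,[np.array([px(c,dx,dy,zsink-11,a) for dx,dy in((68,36),(68,-36),(-44,-36),(-44,36))])],True,(0,0,255),1)
    for dx,dy in((60,28),(60,-28),(-36,28),(-36,-28)):
        cv2.circle(im,px(c,dx,dy,zsink-11,a).tolist(),4,(0,0,255),1); cv2.circle(im,px(bay,dx,dy,41.5,A).tolist(),4,(255,0,0),1)
    cv2.imwrite('pics/'+name,im)
E
python3 -c "
from h import *
plan((515.3,-113,100,-3.4))
s=get_state();t=s['tcp_pos']*1000
q=read_camera('scene'); overlay(q,t,t[2]-6.7,(517.7,-113.2),-3.4,'s6.png')"
```

```text
t 25.3 at [ 514.7 -112.3  100.5] psi -3.2 j6 162 gap 22.6 F [-0.6  0.3 -1.4]
  slide [0.6 0.7 0.5] ang [-0.1  0.1  0.2]
```

View pics/s6.png

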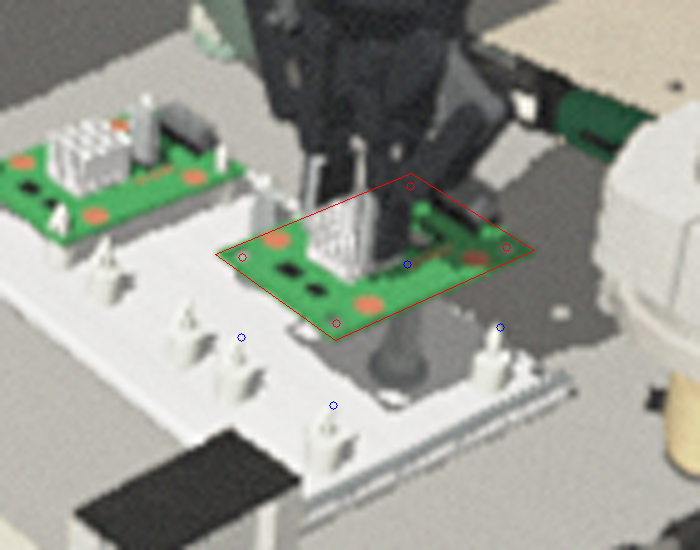

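Call:
jog_arm:
  moves:
    - {"slide":[0.9,1,8],"angular":[0,0,0.2],"fingers":0.9}
    - {"slide":[0.9,1,17],"angular":[0,0,0.2],"fingers":0.9}
    - {"slide":[0.9,1,20],"angular":[0,0,0.2],"fingers":0.9}
    - {"slide":[0.9,1,24],"angular":[0,0,0.2],"fingers":0.9}
    - {"slide":[0.9,1,28],"angular":[0,0,0.2],"fingers":0.9}
    - {"slide":[0.9,1,31],"angular":[0,0,0.2],"fingers":0.9}
    - {"slide":[0.9,1,31],"angular":[0,0,0.2],"fingers":0.9}

```text
clock: 25.9
tcp_pos: [0.5147, -0.1139, 0.0687]
orientation: [-0.001, 0.999, -0.033, -0.002]
wrist_force: [-0.7, 0.1, -1.5]
finger_gap: 0.0227
grip_force: 60.4
```

```bash
python3 -c "
from h import *
plan((515.5,-113.4,58,-3.4))"
```

```text
t 25.9 at [ 514.7 -113.9   68.7] psi -3.8 j6 163 gap 22.7 F [-0.7  0.1 -1.5]
  slide [ 0.8 -0.5 10.7] ang [-0.1  0.2 -0.4]
```

Call:
jog_arm:
  moves:
    - {"slide":[0.8,-0.5,3],"angular":[0,0,-0.4],"fingers":0.9}
    - {"slide":[0.8,-0.5,6],"angular":[0,0,-0.4],"fingers":0.9}
    - {"slide":[0.8,-0.5,9],"angular":[0,0,-0.4],"fingers":0.9}
    - {"slide":[0.8,-0.5,11],"angular":[0,0,-0.4],"fingers":0.9}
    - {"slide":[0.8,-0.5,11],"angular":[0,0,-0.4],"fingers":0.9}

```text
clock: 26.32
tcp_pos: [0.5157, -0.1134, 0.0581]
orientation: [-0.001, 1.0, -0.03, -0.001]
wrist_force: [-0.2, -0.4, -1.6]
finger_gap: 0.0228
grip_force: 60.4
```

```bash
python3 -c "
from h import *
plan((499.7,-112.1,60,-3.4),(559.6,-115.7,60,-3.4))"
```

```text
t 26.3 at [ 515.7 -113.4   58.1] psi -3.4 j6 162 gap 22.8 F [-0.2 -0.4 -1.6]
  slide [-16.   -0.4  -1.9] ang [-0.1  0.1  0. ]
  slide [60.  0.  0.] ang [0. 0. 0.]
```

Call:
jog_arm:
  moves:
    - {"slide":[0,0,0],"angular":[0,0,0],"fingers":0.47}
    - {"slide":[0,0,-2],"angular":[0,0,0],"fingers":0.47}
    - {"slide":[-8,0,-4],"angular":[0,0,0],"fingers":0.47}
    - {"slide":[-16,0,-4],"angular":[0,0,0],"fingers":0.47}
    - {"slide":[-16,0,4],"angular":[0,0,0],"fingers":0.47}
    - {"slide":[-16,0,12],"angular":[0,0,0],"fingers":0.47}
    - {"slide":[-16,0,16],"angular":[0,0,0],"fingers":0.47}
    - {"slide":[-16,0,20],"angular":[0,0,0],"fingers":0.47}
    - {"slide":[-16,0,24],"angular":[0,0,0],"fingers":0.47}
    - {"slide":[-16,0,25],"angular":[0,0,0],"fingers":0.47}

```text
clock: 27.15
tcp_pos: [0.5005, -0.1128, 0.0376]
orientation: [-0.0, 1.0, -0.029, -0.0]
wrist_force: [-14.3, 5.8, 51.6]
finger_gap: 0.0452
grip_force: 26.0
```

Call:
jog_arm:
  moves:
    - {"slide":[0,0,1],"angular":[0,0,0],"fingers":0.47}
    - {"slide":[0,0,1],"angular":[0,0,0],"fingers":0.47}

```text
clock: 27.32
tcp_pos: [0.5005, -0.1127, 0.0377]
orientation: [-0.0, 1.0, -0.029, 0.0]
wrist_force: [-15.9, 4.2, 49.8]
finger_gap: 0.0452
grip_force: 24.9
```

Home at the rear; now the front pads, then the plug.

Call:
jog_arm:
  moves:
    - {"slide":[0,0,-10],"angular":[0,0,0],"fingers":0.47}
    - {"slide":[0,0,-24],"angular":[0,0,0],"fingers":0.47}
    - {"slide":[30,0,-24],"angular":[0,0,0],"fingers":0.47}
    - {"slide":[60,0,-24],"angular":[0,0,0],"fingers":0.47}
    - {"slide":[60,0,-24],"angular":[0,0,0],"fingers":0.47}
    - {"slide":[60,0,-16],"angular":[0,0,0],"fingers":0.47}
    - {"slide":[60,0,-12],"angular":[0,0,0],"fingers":0.47}
    - {"slide":[60,0,-8],"angular":[0,0,0],"fingers":0.47}
    - {"slide":[60,0,-4],"angular":[0,0,0],"fingers":0.47}
    - {"slide":[60,0,0],"angular":[0,0,0],"fingers":0.47}

```text
clock: 28.15
tcp_pos: [0.5581, -0.1156, 0.0374]
orientation: [-0.001, 1.0, -0.03, -0.001]
wrist_force: [-25.8, 8.3, 78.3]
finger_gap: 0.0453
grip_force: 39.3
```

Call:
jog_arm:
  moves:
    - {"slide":[0,0,0],"angular":[0,0,0],"fingers":0.47}
    - {"slide":[0,0,0],"angular":[0,0,0],"fingers":0.47}

```text
clock: 28.32
tcp_pos: [0.5581, -0.1156, 0.0377]
orientation: [-0.001, 1.0, -0.03, -0.001]
wrist_force: [-16.0, 5.4, 44.0]
finger_gap: 0.0453
grip_force: 22.0
```

Call:
jog_arm:
  moves:
    - {"slide":[0,0,-20],"angular":[0,0,0],"fingers":0.47}
    - {"slide":[0,0,-46],"angular":[0,0,0],"fingers":0.6}
    - {"slide":[10,0,-46],"angular":[0,0,0],"fingers":1.0}
    - {"slide":[19,0,-46],"angular":[0,0,0],"fingers":1.0}
    - {"slide":[19,0,-46],"angular":[0,0,0],"fingers":1.0}
    - {"slide":[19,0,-46],"angular":[0,0,0],"fingers":1.0}
    - {"slide":[19,0,-36],"angular":[0,0,0],"fingers":1.0}
    - {"slide":[19,0,-28],"angular":[0,0,0],"fingers":1.0}
    - {"slide":[19,0,-22],"angular":[0,0,0],"fingers":1.0}
    - {"slide":[19,0,-18],"angular":[0,0,0],"fingers":1.0}

```text
clock: 29.15
tcp_pos: [0.5786, -0.1172, 0.0533]
orientation: [-0.001, 1.0, -0.029, -0.001]
wrist_force: [-16.5, 5.9, 58.1]
finger_gap: 0.0004
grip_force: 28.9
```

Call:
jog_arm:
  moves:
    - {"slide":[0,0,0],"angular":[0,0,0],"fingers":1.0}
    - {"slide":[0,0,0],"angular":[0,0,0],"fingers":1.0}

```text
clock: 29.32
tcp_pos: [0.5784, -0.1171, 0.0537]
orientation: [-0.0, 1.0, -0.029, -0.0]
wrist_force: [-9.8, 3.3, 30.1]
finger_gap: 0.0001
grip_force: 15.3
```

Call:
jog_arm:
  moves:
    - {"slide":[0,0,-35],"angular":[0,0,-7],"fingers":1.0}
    - {"slide":[0,0,-70],"angular":[0,0,-14],"fingers":0.5}
    - {"slide":[-10,-30,-80],"angular":[0,0,-21],"fingers":0.5}
    - {"slide":[-20,-60,-80],"angular":[0,0,-28],"fingers":0.5}
    - {"slide":[-30,-90,-80],"angular":[0,0,-35],"fingers":0.5}
    - {"slide":[-40,-120,-80],"angular":[0,0,-42],"fingers":0.5}
    - {"slide":[-50,-150,-80],"angular":[0,0,-49],"fingers":0.5}
    - {"slide":[-60,-180,-80],"angular":[0,0,-56],"fingers":0.5}
    - {"slide":[-60,-210,-80],"angular":[0,0,-63],"fingers":0.5}
    - {"slide":[-60,-240,-80],"angular":[0,0,-70],"fingers":0.5}

```text
clock: 30.15
tcp_pos: [0.5315, 0.127, 0.1296]
orientation: [-0.002, 0.834, 0.552, -0.001]
wrist_force: [0.2, -1.1, -0.5]
finger_gap: 0.0427
grip_force: 0.0
```

```bash
python3 -c "
from h import *
p=read_camera('top')
for r in boards(p): print(np.round(r[0],1),np.round(r[1],1),round(r[2],1))
plan((515,250,130,131),(522.5,396.3,110,195.5))"
```

```text
[509.5 393.2] [112.5  72.1] 15.2
[ 536.  -121.2] [ 74.4 114.7] 86.6
[792.9 -74.1] [31.8 99. ] 7.2
t 30.2 at [532.1 131.7 129.7] psi 67.5 j6 118 gap 42.7 F [0.2 2.5 0.7]
  slide [102.8 -61.    0.4] ang [ -0.1  -0.3 -63.5]
  slide [105.5 101.6  20. ] ang [  0.    0.  -64.5]
```

Call:
jog_arm:
  moves:
    - {"slide":[10,-6,0],"angular":[0,0,-7],"fingers":0.5}
    - {"slide":[20,-12,0],"angular":[0,0,-14],"fingers":0.5}
    - {"slide":[32,-19,0],"angular":[0,0,-21],"fingers":0.5}
    - {"slide":[44,-26,0],"angular":[0,0,-28],"fingers":0.5}
    - {"slide":[56,-33,0],"angular":[0,0,-35],"fingers":0.5}
    - {"slide":[68,-40,0],"angular":[0,0,-42],"fingers":0.5}
    - {"slide":[80,-47,0],"angular":[0,0,-49],"fingers":0.5}
    - {"slide":[92,-54,0],"angular":[0,0,-56],"fingers":0.5}
    - {"slide":[103,-61,0],"angular":[0,0,-63.5],"fingers":0.5}
    - {"slide":[103,-61,0],"angular":[0,0,-63.5],"fingers":0.5}

```text
clock: 31.03
tcp_pos: [0.517, 0.2459, 0.1296]
orientation: [-0.002, 0.419, 0.908, -0.0]
wrist_force: [0.2, -0.0, -0.5]
finger_gap: 0.0424
grip_force: 0.0
```

Call:
jog_arm:
  moves:
    - {"slide":[12,12,0],"angular":[0,0,-7],"fingers":0.5}
    - {"slide":[24,24,0],"angular":[0,0,-14],"fingers":0.5}
    - {"slide":[36,36,0],"angular":[0,0,-21],"fingers":0.5}
    - {"slide":[48,48,5],"angular":[0,0,-28],"fingers":0.5}
    - {"slide":[62,62,10],"angular":[0,0,-35],"fingers":0.5}
    - {"slide":[76,76,15],"angular":[0,0,-42],"fingers":0.5}
    - {"slide":[92,90,20],"angular":[0,0,-49],"fingers":0.5}
    - {"slide":[105,102,20],"angular":[0,0,-56],"fingers":0.5}
    - {"slide":[105,102,20],"angular":[0,0,-64],"fingers":0.5}
    - {"slide":[105,102,20],"angular":[0,0,-64],"fingers":0.5}

```text
clock: 31.87
tcp_pos: [0.528, 0.3905, 0.1097]
orientation: [-0.002, -0.124, 0.992, 0.0]
wrist_force: [-0.2, -1.1, 0.3]
finger_gap: 0.0423
grip_force: 0.0
```

```bash
python3 -c "
from h import *
q=read_camera('scene')
for r in tip_of('board_c_sink',q): print(np.round(r['point'],1),round(r['p'],2),onz(q,r['point'],.0142))
plan((523,395.8,20,195.3))"
```

```text
t 32.0 at [528.2 389.6 110.3] psi -166.2 j6 16 gap 42.7 F [-1.  -0.1 -0.5]
  slide [ 3.3  7.1 90.3] ang [ 0.1 -0.2 -1.5]
```

Call:
jog_arm:
  moves:
    - {"slide":[3,7,35],"angular":[0,0,-1.5],"fingers":0.5}
    - {"slide":[3,7,65],"angular":[0,0,-1.5],"fingers":0.5}
    - {"slide":[3,7,84],"angular":[0,0,-1.5],"fingers":0.5}
    - {"slide":[3,7,90],"angular":[0,0,-1.5],"fingers":0.5}
    - {"slide":[3,7,91],"angular":[0,0,-1.5],"fingers":0.5}
    - {"slide":[3,7,91],"angular":[0,0,-1.5],"fingers":0.7}
    - {"slide":[3,7,91],"angular":[0,0,-1.5],"fingers":0.9}
    - {"slide":[3,7,91],"angular":[0,0,-1.5],"fingers":0.9}
    - {"slide":[3,7,91],"angular":[0,0,-1.5],"fingers":0.9}
    - {"slide":[3,7,91],"angular":[0,0,-1.5],"fingers":0.9}

```text
clock: 32.8
tcp_pos: [0.5249, 0.3972, 0.022]
orientation: [0.001, -0.136, 0.991, 0.001]
wrist_force: [-0.6, -0.4, 4.7]
finger_gap: 0.0229
grip_force: 61.6
```

```bash
python3 -c "
from h import *
print(get_state()['grip_force'])
plan((523,396,125,195.3),(520,290,125,130),(520,150,125,65),(520.5,-25,125,-3.4))"
```

```text
61.63629412651062
t 32.8 at [524.9 397.2  22. ] psi -164.4 j6 14 gap 22.9 F [-0.6 -0.4  4.7]
  slide [   1.9   -0.4 -103. ] ang [0.1 0.1 0.3]
  slide [  30.9 -101.5    0. ] ang [ 0.   0.  65.3]
  slide [-107.2  -90.     0. ] ang [ 0.  0. 65.]
  slide [-158.4   74.4    0. ] ang [ 0.   0.  68.4]
```

Call:
jog_arm:
  moves:
    - {"slide":[0,0,-35],"angular":[0,0,0],"fingers":0.9}
    - {"slide":[0,0,-70],"angular":[0,0,0],"fingers":0.9}
    - {"slide":[0,0,-103],"angular":[0,0,0],"fingers":0.9}
    - {"slide":[0,0,-103],"angular":[0,0,0],"fingers":0.9}

```text
clock: 33.13
tcp_pos: [0.5275, 0.3988, 0.1316]
orientation: [0.005, -0.136, 0.991, 0.003]
wrist_force: [1.3, 0.2, -0.0]
finger_gap: 0.0229
grip_force: 60.9
```

Call:
jog_arm:
  moves:
    - {"slide":[3,-10,0],"angular":[0,0,7],"fingers":0.9}
    - {"slide":[7,-20,0],"angular":[0,0,14],"fingers":0.9}
    - {"slide":[10,-30,0],"angular":[0,0,21],"fingers":0.9}
    - {"slide":[13,-42,0],"angular":[0,0,28],"fingers":0.9}
    - {"slide":[17,-55,0],"angular":[0,0,35],"fingers":0.9}
    - {"slide":[21,-68,0],"angular":[0,0,42],"fingers":0.9}
    - {"slide":[25,-81,0],"angular":[0,0,49],"fingers":0.9}
    - {"slide":[29,-94,0],"angular":[0,0,56],"fingers":0.9}
    - {"slide":[31,-101,0],"angular":[0,0,63],"fingers":0.9}
    - {"slide":[31,-101,0],"angular":[0,0,65.3],"fingers":0.9}

```text
clock: 33.97
tcp_pos: [0.5209, 0.2894, 0.123]
orientation: [-0.001, 0.423, 0.906, -0.0]
wrist_force: [-0.1, -0.2, -2.0]
finger_gap: 0.0229
grip_force: 60.8
```

Call:
jog_arm:
  moves:
    - {"slide":[-10,-9,0],"angular":[0,0,7],"fingers":0.9}
    - {"slide":[-22,-18,0],"angular":[0,0,14],"fingers":0.9}
    - {"slide":[-34,-28,0],"angular":[0,0,21],"fingers":0.9}
    - {"slide":[-46,-38,0],"angular":[0,0,28],"fingers":0.9}
    - {"slide":[-58,-48,0],"angular":[0,0,35],"fingers":0.9}
    - {"slide":[-70,-58,0],"angular":[0,0,42],"fingers":0.9}
    - {"slide":[-82,-68,0],"angular":[0,0,49],"fingers":0.9}
    - {"slide":[-94,-79,0],"angular":[0,0,56],"fingers":0.9}
    - {"slide":[-107,-90,0],"angular":[0,0,63],"fingers":0.9}
    - {"slide":[-107,-90,0],"angular":[0,0,65],"fingers":0.9}

```text
clock: 34.8
tcp_pos: [0.5216, 0.1487, 0.1227]
orientation: [-0.001, 0.844, 0.536, -0.001]
wrist_force: [-0.3, 0.8, -1.5]
finger_gap: 0.0226
grip_force: 60.8
```

```bash
python3 -c "
from h import *
print(get_state()['grip_force'])
plan((520.8,-25.2,110,-3.4))"
```

```text
60.83537220954895
t 34.8 at [521.6 148.7 122.7] psi 64.8 j6 123 gap 22.6 F [-0.3  0.8 -1.5]
  slide [-157.7   73.3   12.7] ang [-0.1  0.1 68.2]
```

Call:
jog_arm:
  moves:
    - {"slide":[-15,7,0],"angular":[0,0,7],"fingers":0.9}
    - {"slide":[-32,15,0],"angular":[0,0,14],"fingers":0.9}
    - {"slide":[-50,23,0],"angular":[0,0,21],"fingers":0.9}
    - {"slide":[-70,32,0],"angular":[0,0,28],"fingers":0.9}
    - {"slide":[-90,42,0],"angular":[0,0,35],"fingers":0.9}
    - {"slide":[-110,51,0],"angular":[0,0,42],"fingers":0.9}
    - {"slide":[-130,60,5],"angular":[0,0,49],"fingers":0.9}
    - {"slide":[-147,68,9],"angular":[0,0,56],"fingers":0.9}
    - {"slide":[-158,73,13],"angular":[0,0,63],"fingers":0.9}
    - {"slide":[-158,73,13],"angular":[0,0,68.2],"fingers":0.9}

```text
clock: 35.63
tcp_pos: [0.5217, -0.0251, 0.1088]
orientation: [-0.0, 1.0, -0.03, -0.001]
wrist_force: [0.3, 0.5, -1.0]
finger_gap: 0.0221
grip_force: 60.8
```

```bash
python3 -c "
from h import *
q=read_camera('scene')
plan((520.8,-25.2,100,-3.4))
s=get_state();t=s['tcp_pos']*1000
q=read_camera('scene'); overlay(q,t,t[2]-7.8,(523,-25.3),-3.4,'s7.png')"
```

```text
t 35.7 at [521.7 -24.1 109.1] psi -3.5 j6 172 gap 22.5 F [ 0.9  1.  -2. ]
  slide [-0.8  1.1  9.1] ang [-0.1  0.2 -0.1]
```

View pics/s7.png

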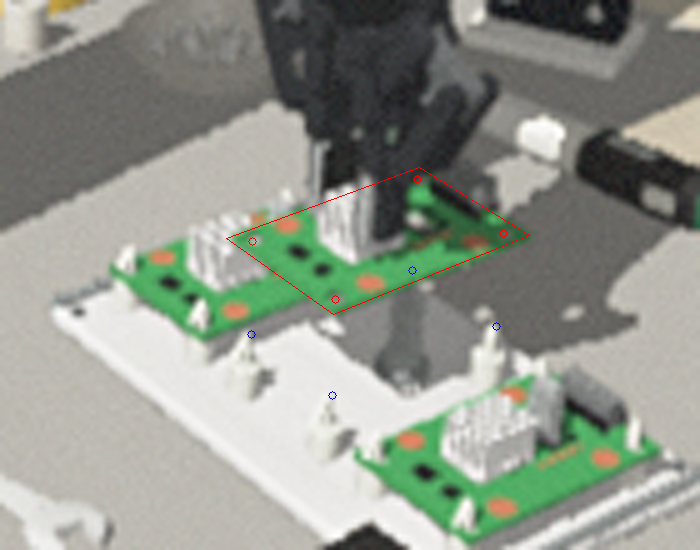

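Call:
jog_arm:
  moves:
    - {"slide":[-0.8,1.1,10],"angular":[0,0,0],"fingers":0.9}
    - {"slide":[-0.8,1.1,20],"angular":[0,0,0],"fingers":0.9}
    - {"slide":[-0.8,1.1,27],"angular":[0,0,0],"fingers":0.9}
    - {"slide":[-0.8,1.1,31],"angular":[0,0,0],"fingers":0.9}
    - {"slide":[-0.8,1.1,35],"angular":[0,0,0],"fingers":0.9}
    - {"slide":[-0.8,1.1,39],"angular":[0,0,0],"fingers":0.9}
    - {"slide":[-0.8,1.1,39],"angular":[0,0,0],"fingers":0.9}

```text
clock: 36.32
tcp_pos: [0.5206, -0.0236, 0.0697]
orientation: [-0.001, 1.0, -0.025, -0.002]
wrist_force: [-0.1, 0.1, -1.2]
finger_gap: 0.0223
grip_force: 60.9
```

```bash
python3 -c "
from h import *
plan((520.8,-25.3,59,-3.4))"
```

```text
t 36.3 at [520.6 -23.6  69.7] psi -2.9 j6 171 gap 22.3 F [-0.1  0.1 -1.2]
  slide [ 0.3  1.7 10.7] ang [-0.1  0.2  0.5]
```

Call:
jog_arm:
  moves:
    - {"slide":[0.3,1.7,0],"angular":[0,0,0.5],"fingers":0.9}
    - {"slide":[0.3,1.7,3],"angular":[0,0,0.5],"fingers":0.9}
    - {"slide":[0.3,1.7,6],"angular":[0,0,0.5],"fingers":0.9}
    - {"slide":[0.3,1.7,9],"angular":[0,0,0.5],"fingers":0.9}
    - {"slide":[0.3,1.7,11],"angular":[0,0,0.5],"fingers":0.9}
    - {"slide":[0.3,1.7,11],"angular":[0,0,0.5],"fingers":0.9}

```text
clock: 36.82
tcp_pos: [0.5208, -0.0255, 0.0591]
orientation: [-0.001, 1.0, -0.03, -0.002]
wrist_force: [-3.8, -0.1, -1.4]
finger_gap: 0.0221
grip_force: 60.9
```

```bash
python3 -c "
from h import *
plan((505,-24.2,60,-3.4))"
```

```text
t 36.8 at [520.8 -25.5  59.1] psi -3.4 j6 172 gap 22.1 F [-3.8 -0.1 -1.4]
  slide [-15.8  -0.4  -0.8] ang [-0.1  0.2  0. ]
```

Call:
jog_arm:
  moves:
    - {"slide":[0,0,0],"angular":[0,0,0],"fingers":0.47}
    - {"slide":[0,0,-2],"angular":[0,0,0],"fingers":0.47}
    - {"slide":[-8,0,-4],"angular":[0,0,0],"fingers":0.47}
    - {"slide":[-16,0,-4],"angular":[0,0,0],"fingers":0.47}
    - {"slide":[-16,0,5],"angular":[0,0,0],"fingers":0.47}
    - {"slide":[-16,0,13],"angular":[0,0,0],"fingers":0.47}
    - {"slide":[-16,0,17],"angular":[0,0,0],"fingers":0.47}
    - {"slide":[-16,0,21],"angular":[0,0,0],"fingers":0.47}
    - {"slide":[-16,0,25],"angular":[0,0,0],"fingers":0.47}
    - {"slide":[-16,0,26],"angular":[0,0,0],"fingers":0.47}

```text
clock: 37.65
tcp_pos: [0.5058, -0.0247, 0.0376]
orientation: [-0.0, 1.0, -0.029, -0.0]
wrist_force: [-16.3, 2.8, 53.3]
finger_gap: 0.0457
grip_force: 26.3
```

Call:
jog_arm:
  moves:
    - {"slide":[0,0,1],"angular":[0,0,0],"fingers":0.47}
    - {"slide":[0,0,1],"angular":[0,0,0],"fingers":0.47}

```text
clock: 37.82
tcp_pos: [0.5058, -0.0246, 0.0376]
orientation: [-0.0, 1.0, -0.029, 0.0]
wrist_force: [-16.0, 2.2, 50.2]
finger_gap: 0.0456
grip_force: 25.2
```

Call:
jog_arm:
  moves:
    - {"slide":[0,0,-10],"angular":[0,0,0],"fingers":0.47}
    - {"slide":[0,0,-24],"angular":[0,0,0],"fingers":0.47}
    - {"slide":[30,0,-24],"angular":[0,0,0],"fingers":0.47}
    - {"slide":[60,0,-24],"angular":[0,0,0],"fingers":0.47}
    - {"slide":[60,0,-24],"angular":[0,0,0],"fingers":0.47}
    - {"slide":[60,0,-16],"angular":[0,0,0],"fingers":0.47}
    - {"slide":[60,0,-12],"angular":[0,0,0],"fingers":0.47}
    - {"slide":[60,0,-8],"angular":[0,0,0],"fingers":0.47}
    - {"slide":[60,0,-4],"angular":[0,0,0],"fingers":0.47}
    - {"slide":[60,0,-1],"angular":[0,0,0],"fingers":0.47}

```text
clock: 38.65
tcp_pos: [0.5635, -0.0278, 0.0375]
orientation: [-0.001, 1.0, -0.029, -0.001]
wrist_force: [-22.3, 2.8, 63.1]
finger_gap: 0.0455
grip_force: 31.6
```

Call:
jog_arm:
  moves:
    - {"slide":[0,0,0],"angular":[0,0,0],"fingers":0.47}
    - {"slide":[0,0,0],"angular":[0,0,0],"fingers":0.47}

```text
clock: 38.82
tcp_pos: [0.5634, -0.0278, 0.0377]
orientation: [-0.001, 1.0, -0.029, -0.001]
wrist_force: [-14.1, 2.1, 37.1]
finger_gap: 0.0453
grip_force: 18.4
```

Call:
jog_arm:
  moves:
    - {"slide":[0,0,-20],"angular":[0,0,0],"fingers":0.47}
    - {"slide":[0,0,-46],"angular":[0,0,0],"fingers":0.6}
    - {"slide":[10,0,-46],"angular":[0,0,0],"fingers":1.0}
    - {"slide":[19,0,-46],"angular":[0,0,0],"fingers":1.0}
    - {"slide":[19,0,-46],"angular":[0,0,0],"fingers":1.0}
    - {"slide":[19,0,-46],"angular":[0,0,0],"fingers":1.0}
    - {"slide":[19,0,-36],"angular":[0,0,0],"fingers":1.0}
    - {"slide":[19,0,-28],"angular":[0,0,0],"fingers":1.0}
    - {"slide":[19,0,-22],"angular":[0,0,0],"fingers":1.0}
    - {"slide":[19,0,-18],"angular":[0,0,0],"fingers":1.0}

```text
clock: 39.65
tcp_pos: [0.5838, -0.0291, 0.0534]
orientation: [-0.001, 1.0, -0.029, -0.001]
wrist_force: [-15.6, 1.4, 51.9]
finger_gap: 0.0003
grip_force: 25.6
```

Call:
jog_arm:
  moves:
    - {"slide":[0,0,0],"angular":[0,0,0],"fingers":1.0}
    - {"slide":[0,0,0],"angular":[0,0,0],"fingers":1.0}

```text
clock: 39.82
tcp_pos: [0.5836, -0.0291, 0.0538]
orientation: [-0.001, 1.0, -0.029, -0.001]
wrist_force: [-7.2, 1.8, 24.5]
finger_gap: 0.0
grip_force: 12.0
```

Call:
jog_arm:
  moves:
    - {"slide":[0,0,-40],"angular":[0,0,0],"fingers":1.0}
    - {"slide":[0,0,-80],"angular":[0,0,0],"fingers":1.0}
    - {"slide":[0,-40,-110],"angular":[0,0,-7],"fingers":1.0}
    - {"slide":[0,-80,-110],"angular":[0,0,-14],"fingers":1.0}
    - {"slide":[-20,-120,-110],"angular":[0,0,-21],"fingers":1.0}
    - {"slide":[-40,-160,-110],"angular":[0,0,-28],"fingers":1.0}
    - {"slide":[-60,-200,-110],"angular":[0,0,-35],"fingers":1.0}
    - {"slide":[-80,-240,-110],"angular":[0,0,-42],"fingers":1.0}
    - {"slide":[-100,-280,-110],"angular":[0,0,-49],"fingers":1.0}
    - {"slide":[-100,-310,-110],"angular":[0,0,-49],"fingers":1.0}

```text
clock: 40.65
tcp_pos: [0.5004, 0.2798, 0.1609]
orientation: [-0.001, 0.921, 0.39, -0.002]
wrist_force: [0.1, 0.1, 1.0]
finger_gap: 0.0
grip_force: 0.0
```

```bash
python3 -c "
from h import *
p=read_camera('top');q=read_camera('scene')
for n in 'abc':
  for r in tip_of('board_%s_sink'%n,p): print(n,'top',round(r['p'],2),onz(p,r['point'],.0402))
  for r in tip_of('board_%s_sink'%n,q): print(n,'scene',round(r['p'],2),onz(q,r['point'],.0402))
for r in boards(p,.0292): print(np.round(r[0],1),np.round(r[1],1),round(r[2],1))
plan()
save(q,'f.png',(250,170,410,300),5)"
```

```text
a top 0.84 [ 0.51520536 -0.1166006   0.0402    ]
a scene 0.88 [ 0.51432393 -0.10825107  0.0402    ]
b top 0.62 [0.52350582 0.06274185 0.0402    ]
b scene 0.66 [0.53380971 0.06709235 0.0402    ]
c top 0.57 [ 0.52395979 -0.02461793  0.0402    ]
c scene 0.57 [ 0.52896734 -0.02255284  0.0402    ]
[536.6 -27.2] [248.6 112.4] 86.5
t 41.0 at [504.1 277.5 161.7] psi 45.5 j6 155 gap -0.0 F [0.9 0.7 0.3]
```

View pics/f.png

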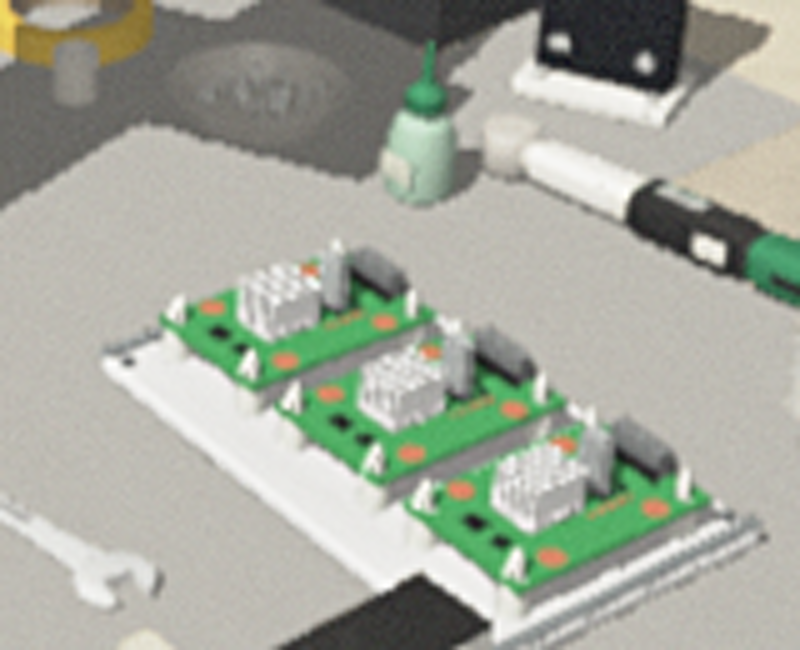

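The picture shows all three boards level on their standoffs, with the pins through at (250,360), (375,460) and (515,560) and the plugs down at (380,270), (505,355) and (645,445).

```bash
python3 -c "
from workcell import *
print(hand_in())"
```

```text
the job is handed in; nothing more can be done
None
```

I mounted all three boards, one to each bay, pressed each one home at all four pads and seated all three plugs. I then handed the job in at about 41 s; `hand_in()` returned no verdict, and I had no barb readings, so the clicks rest on the presses bottoming out and the final picture.

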